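# Clear the printing bench

### The arm

A 6-joint arm with a two-finger parallel gripper is mounted at the origin on a cart in front of the work surface, level with it; the furniture and walls round the work are solid. World frame = base frame: x ahead of the robot, y to its left, z up, the work surface at z = 0. Lengths are in m, angles in rad, forces in N, time in s.
With the tool pointing down it reaches from about 0.225 to 0.875 m from the base axis. Payload 3.4 kg.
Tool frame: the origin (TCP) lies between the finger pads; the fingertips stand 8 mm ahead of it and the grasp point (between the pads) lies 11 mm behind it; z points along the fingers, y is the line along which they close (so a half turn about z gives the same grasp; the last joint's range is limited). The gripper opens to 85 mm and grips with 20 to 120 N. Pads are 22 mm wide; open, the fingers measure 114 mm over their backs; the gripper's body (76 mm by 85 mm) begins 54 mm behind the grasp point. The pads swing forward as they close: fully open they stand 13 mm farther back than shut.
Start: joints at [-1.297, 0.276, 1.505, -0, 1.361, -0.121], TCP at [0.221, -0.531, 0.201] pointing down, gripper open.
Joint ranges: [-2.89, 2.89], [-0.75, 2.08], [0.22, 2.7], [-1.18, 4.32], [0.11, 2.71], [-2.7, 2.7]. Speed limits (rad/s): [2.57, 2.57, 3.14, 3.14, 3.14, 3.14].

### API

Orientations are given as a unit quaternion [w, x, y, z].
In Python, from rig import manip gives the robot as it stands.
- The arm moves only by the tool move_arm, never from a script. Its argument "deltas" is a list that holds one entry, the list of rows, each a list of 5 numbers: the shift along the tool's x, y, z normalised to -1 to 1, where 1 is 80 cm, then the turn about the tool's z normalised to -1 to 1, where 1 is 120 degrees, then the closure, from -1 (fully open) to 1 (shut). In form: [[[tx, ty, tz, twist, grip], ...]]. A call has 1 to 12 rows; each row is the pose to reach, as a shift and turn from the pose commanded when the call began, along the tool's axes at that moment; what a row does not reach only later rows make up. A row lasts 1/10 s, in which the tool goes at most 50 mm and 8.59 degrees, less where a joint would pass 70% of its speed; a pose out of reach is approached as far as the arm can. A call with a number of a shift or a turn outside -1 to 1 is refused whole. A call with a gripper value outside its range is refused whole. The fingers move at their own pace and stop on an object; "squeeze" is the grip in N (left out, the last holds). Time passes only in rows, so rows that repeat a pose let the fingers close. It gives the time, the measured TCP pose, the force, the opening and the grip force at its end, in the units of the state.
- manip.get_state(): the state, without advancing time (a new reading comes with each control period).
- manip.get_image(name): name is "scene" or "top" or "wrist"; returns the picture (420x560x3 uint8, red, green, blue); there is no depth.
- manip.camera_params(name): a dict with "fx", "fy", "cx", "cy" (pixels), "dist" ([k1, k2, p1, p2, k3] as OpenCV has them; the pictures are not rectified), "R" (3x3) and "t" (3): a world point X has camera coordinates R X + t; the wrist camera has in their place "tool_from_camera" (4x4, takes a point from camera to tool coordinates, whose origin is the TCP and whose axes are the flange's). Camera axes: x right, y down, z forward; pixel columns grow to the right and rows downward; lengths in m; the calibration is good to about 2 mm. A picture is of the moment at which its call begins: read the wrist's pose just before it. camera_params takes no time and is no camera call.
- manip.sign_off(): hands the job in; it is judged then, once.
The state is a dict: "clock": time; "qpos": joint angles; "qd": joint speeds; "effort": joint torques, N m; "position": TCP position; "ee_rot": TCP orientation; "contact_force": force on the tool from outside, world axes, zero at the start; "moment": the same for the moment, N m; "width": finger opening in m; "gripper_force": force on a finger pad.
Only numpy, scipy, OpenCV 4.12 (cv2) and the standard library are available. Lean on these libraries where they do the work, as an engineer would, in place of code of your own. Each camera call takes 0.05 s, during which the arm holds its last target. There are 200 camera calls.

### The job

Clear the bench after printing. Of the two blue tins that look alike one is full and one is nearly used up: lift each in turn to feel which is heavier, stand the heavier upright in the green tray and the lighter upright in the orange tray. Also put every ink scraper away in the wooden rack: each lies flat with its blade slid fully home into a slot of its own.

Things in the scene. Friction and masses are not known exactly. Their poses are not given: they have to be found in the camera images.
- rack: fixed wooden rack: base board 180 (x) x 264 mm, 6 thick; along its far edge a block, x = +20 to +90, top 30 above the bench. Origin: centre of the underside; +x points into the slots (away from the robot, yaw up to 0.25 rad). Three level slots open at x = +20: 62 wide, 11 high (6 to 17 mm above the bench), 60 deep (back wall at x = +80). Grips lie on the open board in front.
- rack_slot0 (a point): middle of the mouth of slot 0, at the slot's floor (6 mm above the bench); rack frame x = +20, y = +80 mm; axes as the rack's
- rack_slot1 (a point): middle of the mouth of slot 1, at the slot's floor (6 mm above the bench); rack frame x = +20, y = 0 mm; axes as the rack's
- rack_slot2 (a point): middle of the mouth of slot 2, at the slot's floor (6 mm above the bench); rack frame x = +20, y = -80 mm; axes as the rack's
- scraper_1_grip (a point): flat ink scraper lying flat, 160 mm long, 0.12 kg: steel blade 4 thick, 56 wide (last 10 mm: 44), standing out 76 mm from a beech grip 84 long, 24 wide, 24 high; one common flat underside. This point is in the grip, 12 mm above the underside: the grip runs from 50 behind to 34 mm ahead of it, the blade ends 110 ahead. x along the tool to the blade tip, z up. May be absent.
- scraper_1_tip (a point): middle of this scraper's front blade edge, 2 mm above its underside; axes as the grip's. May be absent.
- scraper_2_grip (a point): flat ink scraper lying flat, 160 mm long, 0.12 kg: steel blade 4 thick, 56 wide (last 10 mm: 44), standing out 76 mm from a beech grip 84 long, 24 wide, 24 high; one common flat underside. This point is in the grip, 12 mm above the underside: the grip runs from 50 behind to 34 mm ahead of it, the blade ends 110 ahead. x along the tool to the blade tip, z up. May be absent.
- scraper_2_tip (a point): middle of this scraper's front blade edge, 2 mm above its underside; axes as the grip's. May be absent.
- scraper_3_grip (a point): flat ink scraper lying flat, 160 mm long, 0.12 kg: steel blade 4 thick, 56 wide (last 10 mm: 44), standing out 76 mm from a beech grip 84 long, 24 wide, 24 high; one common flat underside. This point is in the grip, 12 mm above the underside: the grip runs from 50 behind to 34 mm ahead of it, the blade ends 110 ahead. x along the tool to the blade tip, z up. May be absent.
- scraper_3_tip (a point): middle of this scraper's front blade edge, 2 mm above its underside; axes as the grip's. May be absent.
- tin_a_mid (a point): closed square tin, 58 x 58 mm, 72 high, blue, paper band, fixed steel lid, upright; two look alike. One is full, the other nearly used up; which varies, only weight tells: each 0.15 to 0.65 kg, the full one at least 0.2 kg heavier. The filling has 2 mm of play. This point: centre of the tin, 36 mm above its underside; x, y square to its sides.
- tin_b_mid (a point): closed square tin, 58 x 58 mm, 72 high, blue, paper band, fixed steel lid, upright; two look alike. One is full, the other nearly used up; which varies, only weight tells: each 0.15 to 0.65 kg, the full one at least 0.2 kg heavier. The filling has 2 mm of play. This point: centre of the tin, 36 mm above its underside; x, y square to its sides.
- green_tray_in (a point): fixed square green plastic tray for the full tin, 105 x 105 mm outside, 95 x 95 mm inside, rim 14 mm above the bench, floor 5 mm. This point is the centre of the inner floor; axes square to its sides, z up. The two trays may have changed places.
- orange_tray_in (a point): fixed square orange plastic tray for the tin to be refilled, 105 x 105 mm outside, 95 x 95 mm inside, rim 14 mm above the bench, floor 5 mm. This point is the centre of the inner floor; axes square to its sides, z up. The two trays may have changed places.
- green_tray: the green tray itself; origin: centre of its underside
- orange_tray: the orange tray itself; origin: centre of its underside
- tin_a: the same tin; origin: centre of its underside
- tin_b: the same tin; origin: centre of its underside
- scraper_1: the same scraper; origin: on its underside, 30 mm ahead of the grip point and 80 mm behind the tip. May be absent.
- scraper_2: the same scraper; origin: on its underside, 30 mm ahead of the grip point and 80 mm behind the tip. May be absent.
- scraper_3: the same scraper; origin: on its underside, 30 mm ahead of the grip point and 80 mm behind the tip. May be absent.

How it is judged:
At the end, for the whole second after the job is handed in: Heavier tin upright (0.12 rad) on the green tray's floor, lighter on the orange one's, within 35 mm of the centres; every scraper present in a rack slot, tip within 14 mm of the back wall, flat and straight within 0.2 rad; all at rest (((horizontal distance between tin_a_mid and green_tray_in below 0.035 m and z of tin_a_mid in the frame of green_tray_in between 0.03 and 0.042 m and angle between each of tin_a_mid, tin_b_mid's own z axis and vertical below 0.12 rad and horizontal distance between tin_b_mid and orange_tray_in below 0.035 m and z of tin_b_mid in the frame of orange_tray_in between 0.03 and 0.042 m and contact force between tin_a and green_tray above 3.5 N) or (horizontal distance between tin_b_mid and green_tray_in below 0.035 m and z of tin_b_mid in the frame of green_tray_in between 0.03 and 0.042 m and angle between each of tin_b_mid, tin_a_mid's own z axis and vertical below 0.12 rad and horizontal distance between tin_a_mid and orange_tray_in below 0.035 m and z of tin_a_mid in the frame of orange_tray_in between 0.03 and 0.042 m and contact force between tin_b and green_tray above 3.5 N)) and linear speed of each of tin_a, tin_b, scraper_1, scraper_2, scraper_3 below 0.02 m/s and x of scraper_1_tip in the frame of rack between 0.066 and 0.086 m and y of scraper_1_tip in the frame of rack between -0.125 and 0.125 m and z of scraper_1_tip in the frame of rack between 0.003 and 0.018 m and angle between the x axis of each of scraper_1_tip, scraper_2_tip, scraper_3_tip and the x axis of rack, either way round below 0.2 rad and angle between each of scraper_1_tip, scraper_2_tip, scraper_3_tip's own z axis and vertical below 0.2 rad and x of scraper_2_tip in the frame of rack between 0.066 and 0.086 m and y of scraper_2_tip in the frame of rack between -0.125 and 0.125 m and z of scraper_2_tip in the frame of rack between 0.003 and 0.018 m and x of scraper_3_tip in the frame of rack between 0.066 and 0.086 m and y of scraper_3_tip in the frame of rack between -0.125 and 0.125 m and z of scraper_3_tip in the frame of rack between 0.003 and 0.018 m); the robot touches nothing.
Of scraper_1, scraper_2, scraper_3 only 2 to 3 are there at a start; the rules pass over those that are not, and their reading is None.
At some moment in a run one of scraper_1, scraper_2, scraper_3 may be knocked a few centimetres aside while the robot is not near it.
Once in a run the grip may slacken for a moment while it holds something.
It also fails if it takes over 210 s, if anything falls off the work surface, if the arm or the gripper's body presses on something with over 40 N, if the wrist force passes 120 N, or if a joint passes its speed limit or range.

## Working session

There is one attempt and no reset: what is moved stays moved. The work goes in short steps, Python scripts to look and compute and a tool call to move; the robot and the scene stay as the last step left them, time stands still between calls to the robot, and variables do not carry over. Pictures are saved under pics/ and viewed, at most 14 in all, crops included, and the job is handed in when it is done.

Besides the shell and the picture viewer there is one more tool, called after "Request:" as name(argument=value, ...) on one line, values as JSON. move_arm: Moves the arm, as the interface text tells. Scaled input: -1 to 1 covers 80 cm each way for a shift and 120 degrees each way for a turn. Its arguments: {"type":"object","properties":{"deltas":{"type":"array","items":{"type":"array","items":{"type":"array","items":{"type":"number","minimum":-1,"maximum":1}}}},"squeeze":{"type":"number"}},"required":["deltas"]}

```bash
mkdir -p pics; ls
python3 - <<'E'
from rig import manip
import cv2,numpy as np
print(manip.get_state())
for n in ("top","scene","wrist"):
    im=manip.get_image(n); cv2.imwrite(f"pics/{n}0.png",im[:,:,::-1]); print(n,manip.camera_params(n))
E
```

```text
pics
{'clock': 0.0, 'qpos': array([-1.29702449e+00,  2.76593428e-01,  1.50614442e+00, -4.66491168e-06,
        1.36067409e+00, -1.21019164e-01]), 'qd': array([ 0.00082989,  0.00166901, -0.00152615,  0.00095583,  0.00169053,
        0.00140871]), 'effort': array([ 2.45954943e-03, -4.16770470e+01, -2.45803660e+01, -2.70681476e-04,
        1.11234884e-02,  1.28173073e-05]), 'position': array([ 0.22097885, -0.53021325,  0.19993615]), 'ee_rot': array([-9.06817820e-04,  9.80580186e-01,  1.96116472e-01, -7.16817861e-05]), 'contact_force': array([-0.28477546, -0.08156475, -0.37610545]), 'moment': array([-0.00812777,  0.00122675,  0.01301811]), 'gripper_force': 0.0, 'width': 0.08548454070858386}
top {'fx': 390.5319627494787, 'fy': 390.5319627494787, 'cx': 276.3517499290194, 'cy': 215.50718786434174, 'dist': array([0.02743548, 0.        , 0.        , 0.        , 0.        ]), 'R': array([[-0.01513688, -0.99963531, -0.02236336],
       [-0.98708992,  0.0185061 , -0.15909433],
       [ 0.15945017,  0.01966645, -0.98701007]]), 't': array([0.03060808, 0.55589995, 1.14567577])}
scene {'fx': 483.536
[... 223 characters left out ...]
       [-0.44601073,  0.5215731 , -0.72734856],
       [ 0.48633777, -0.54098489, -0.68615663]]), 't': array([0.44307664, 0.28845255, 1.0298309 ])}
wrist {'fx': 377.23809743314166, 'fy': 377.23809743314166, 'cx': 278.2242259116401, 'cy': 212.3908003367257, 'dist': array([-0.00816082,  0.        ,  0.        ,  0.        ,  0.        ]), 'tool_from_camera': array([[-3.42201642e-04, -9.56483946e-01, -2.91784757e-01,
         7.48198787e-02],
       [ 9.99999737e-01, -1.40523531e-04, -7.12144981e-04,
        -1.07864568e-03],
       [ 6.40152617e-04, -2.91784924e-01,  9.56483742e-01,
        -1.74146073e-01],
       [ 0.00000000e+00,  0.00000000e+00,  0.00000000e+00,
         1.00000000e+00]])}
```

View pics/top0.png

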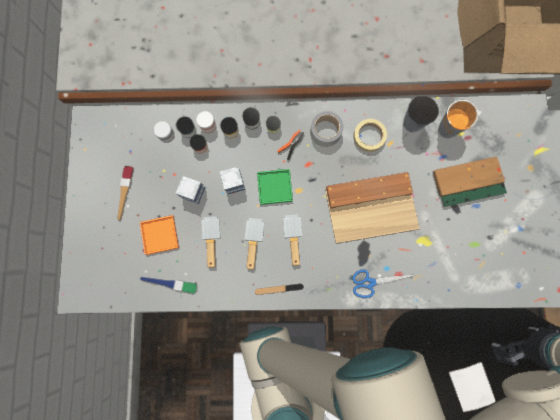

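View pics/scene0.png

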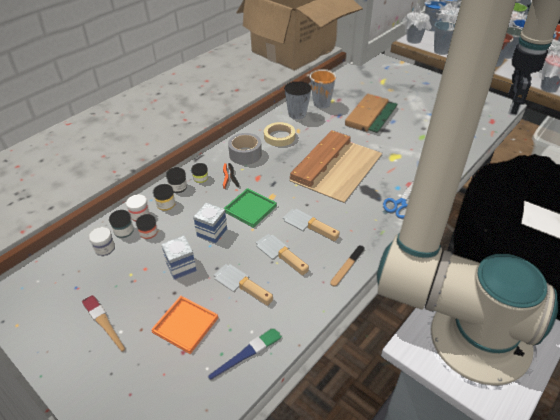

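The top view shows three scrapers with grips near (211,255), (252,258) and (295,255), blades pointing away from the robot. The tins are at (191,188) and (232,180), the orange tray at (160,236), the green tray at (275,187) and the rack at (372,207).

```bash
cat > h.py <<'E'
from rig import manip
import cv2,numpy as np
from scipy.spatial.transform import Rotation as Ro
def rq(q): return Ro.from_quat(np.roll(q,-1)).as_matrix()
def cam(n,s=None):
    p=manip.camera_params(n); K=np.array([[p['fx'],0,p['cx']],[0,p['fy'],p['cy']],[0,0,1]])
    if n=='wrist':
        T=np.eye(4);T[:3,:3]=rq(s['ee_rot']);T[:3,3]=s['position'];W=T@p['tool_from_camera']
        return K,p['dist'],W[:3,:3],W[:3,3]
    return K,p['dist'],p['R'].T,-p['R'].T@p['t']
def cast(c,px,z):
    K,d,Rw,C=c
    u=cv2.undistortPoints(np.array(px,float).reshape(-1,1,2),K,d).reshape(-1,2)
    r=np.c_[u,np.ones(len(u))]@Rw.T
    return C+r*((z-C[2])/r[:,2])[:,None]
def proj(c,X):
    K,d,Rw,C=c
    return cv2.projectPoints(np.array(X,float).reshape(-1,3),cv2.Rodrigues(Rw.T)[0],-Rw.T@C,K,d)[0].reshape(-1,2)
def blobs(m,c,z,amin):
    """largest blobs -> world rect at plane z: centre, size, angle of long side, mean px"""
    out=[]
    for k in cv2.findContours(m.astype(np.uint8),0,1)[0]:
        if cv2.contourArea(k)<amin: continue
        W=cast(c,k.reshape(-1,2),z)[:,:2]
        r=cv2.minAreaRect((W*1000).astype(np.float32)); b=cv2.boxPoints(r)
        e=[b[1]-b[0],b[2]-b[1]]; l=max(e,key=np.linalg.norm)
        out.append((np.round(r[0],1),np.round(sorted(r[1]),1),round(float((np.arctan2(l[1],l[0])+np.pi/2)%np.pi-np.pi/2),3),k.reshape(-1,2).mean(0).round()))
    return out
E
cat > /tmp/a.py <<'E'
from h import *
im=cv2.imread('pics/top0.png'); hsv=cv2.cvtColor(im,cv2.COLOR_BGR2HSV); c=cam('top'); print(c[3])
H,S,V=[hsv[...,i].astype(int) for i in range(3)]
P=lambda t,l:[print(t,*x) for x in l]
P('green',blobs((H>50)&(H<80)&(S>150),c,.014,300))
P('orange',blobs((H>4)&(H<14)&(S>190)&(V>200),c,.014,300))
P('grips',blobs((H>10)&(H<25)&(S>110)&(V>130),c,.02,60))
P('board',blobs((H>10)&(H<25)&(S>60)&(V>130),c,.006,800))
P('block',blobs((H>4)&(H<16)&(S>100)&(V<190)&(V>60),c,.03,800))
P('lid',blobs((S<40)&(V>185),c,.072,100))
cv2.imwrite('pics/crop.png',cv2.resize(im[155:275,130:430],None,fx=2.6,fy=2.6,interpolation=2))
E
PYTHONPATH=. python3 /tmp/a.py
```

```text
Traceback (most recent call last):
  File "h.py", line 1, in <module>
    from rig import manip
ModuleNotFoundError: No module named 'rig'
```

```bash
(PYTHONPATH=.:$PYTHONPATH python3 - < /tmp/a.py)
```

```text
[ 0.36650835 -0.002222    1.21991855]
grips [333.7  44.2] [10.6 85.7] -1.468 [270. 290.]
grips [507.6 387.7] [105.6 105.9] 0.196 [159. 234.]
grips [611.  504.6] [ 16.6 100.3] -0.083 [122. 202.]
grips [ 637.6 -268.7] [ 68.3 256.9] -1.419 [369. 189.]
grips [ 674.  -578.5] [ 81.9 196.6] -1.368 [471. 176.]
grips [ 872.9 -571.7] [81.8 95. ] -0.542 [461. 115.]
board [509.1 391.9] [108.9 110.9] -1.374 [159. 235.]
board [ 584.8 -278. ] [184.5 269.1] -1.418 [372. 206.]
board [ 678.8 -586. ] [ 84.9 200.9] -1.368 [471. 175.]
board [1147.  -818.5] [196. 261.] -0.024 [526.  38.]
block [ 633.8 -265.9] [ 70.8 257.4] -1.418 [375. 188.]
block [ 671.  -572.1] [ 81.9 200. ] -1.368 [466. 178.]
block [962.3 449.1] [ 33.1 553.2] -1.566 [143.  95.]
block [ 961.9 -409. ] [ 32.6 883.1] -1.57 [414.  88.]
lid [  25.3 -701.7] [77.  84.2] -1.335 [550. 401.]
lid [47.5 37.4] [59.6 62.1] -1.235 [272. 398.]
lid [  30.5 -287.8] [136.6 185.1] -1.305 [394. 399.]
lid [  69.2 -505.3] [ 90.7 105.8] 0.271 [472. 387.]
lid [ 74.7 108.4] [ 74. 170.] 0.005 [243. 390.]
lid [150.6  80.8] [ 61.1 111.2] -0.064 [257. 357.]
lid [ 30
[... 211 characters left out ...]
 ] [ 57.2 147.4] -1.421 [484. 283.]
lid [521.2 218.4] [53.6 65.6] 0.016 [210. 228.]
lid [ 488.3 -629.6] [ 52.3 132.1] -0.83 [501. 233.]
lid [ 490.9 -468.6] [186.9 231.3] -0.509 [450. 234.]
lid [ 567.5 -711.7] [ 58.9 121.3] -0.762 [527. 208.]
lid [555.6  21.1] [145.7 201.7] -1.502 [275. 213.]
lid [644.7 287.9] [60.3 60.3] -0.354 [187. 187.]
lid [ 715.5 -466.9] [188.1 188.4] -0.972 [429. 167.]
lid [687.8 558.8] [185.  221.8] 0.004 [ 97. 177.]
lid [ 787.8 -267.2] [41.4 57.7] 1.544 [370. 138.]
lid [723.2 175.8] [133.4 171.1] 0.859 [226. 159.]
lid [856.1 317.4] [106.1 333.5] -1.571 [178. 118.]
lid [ 830.4 -223.8] [159.2 339.7] 1.564 [370. 118.]
lid [ 864.3 -626.2] [ 86.  241.3] -1.516 [490. 107.]
```

View pics/crop.png

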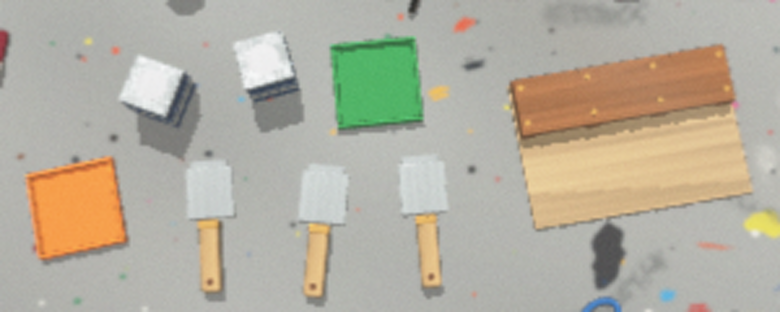

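The crop shows both tins clear of the green tray, the three scrapers pointing away from the robot, and the rack yawed about 0.15 rad. Next, a closer wrist look over the tins and scrapers.

```bash
cat >> h.py <<'E'
def go(*tg,s=None):
    """targets (x,y,z,yaw of tool x) in mm,rad -> normalised rows numbers, from present pose"""
    s=s or manip.get_state(); R=rq(s['ee_rot']); y0=np.arctan2(R[1,0],R[0,0])
    for x,y,z,w in tg:
        d=R.T@(np.array([x,y,z])/1000-s['position'])/.8
        t=-((w-y0+np.pi)%(2*np.pi)-np.pi)/np.radians(120)
        print('go',np.round(d,4),round(t,4),'rows',int(np.ceil(max(np.linalg.norm(d)/.0625,abs(t)/.0716))))
def st():
    s=manip.get_state();R=rq(s['ee_rot']);print(round(s['clock'],2),(s['position']*1000).round(1),'yaw',round(np.arctan2(R[1,0],R[0,0]),4),'F',s['contact_force'].round(2),'w',round(s['width']*1000,1),'g',round(s['gripper_force'],1)); return s
def snap(n,f):
    s=manip.get_state(); im=manip.get_image(n)[:,:,::-1].copy(); cv2.imwrite(f'pics/{f}.png',im); return im,cam(n,s),s
E
python3 - <<'E'
import sys;sys.path.insert(0,'.')
from h import *
st(); go((600,200,300,0))
E
```

```text
0.15 [ 221.  -530.3  200.1] yaw 0.3948 F [-0.08  0.14  1.04] w 85.3 g 0.0
go [ 0.7884 -0.6607 -0.1238] 0.1885 rows 17
```

Request:
move_arm(deltas=[[[0.394, -0.33, -0.124, 0.0942, -1], [0.394, -0.33, -0.124, 0.0942, -1], [0.394, -0.33, -0.124, 0.0942, -1], [0.394, -0.33, -0.124, 0.0942, -1], [0.788, -0.661, -0.124, 0.1885, -1], [0.788, -0.661, -0.124, 0.1885, -1], [0.788, -0.661, -0.124, 0.1885, -1], [0.788, -0.661, -0.124, 0.1885, -1], [0.788, -0.661, -0.124, 0.1885, -1], [0.788, -0.661, -0.124, 0.1885, -1], [0.788, -0.661, -0.124, 0.1885, -1], [0.788, -0.661, -0.124, 0.1885, -1]]])

```text
clock: 1.35
position: [0.4921, -0.0069, 0.2805]
ee_rot: [0.0, 1.0, 0.0, 0.0]
contact_force: [0.6, -1.2, -0.5]
width: 0.0856
gripper_force: 0.0
```

Request:
move_arm(deltas=[[[0.125, -0.23, -0.02, 0, -1], [0.125, -0.23, -0.02, 0, -1], [0.125, -0.23, -0.02, 0, -1], [0.125, -0.23, -0.02, 0, -1], [0.125, -0.23, -0.02, 0, -1], [0.125, -0.23, -0.02, 0, -1], [0.125, -0.23, -0.02, 0, -1]]])

```text
clock: 2.05
position: [0.591, 0.1741, 0.2959]
ee_rot: [0.001, 1.0, -0.0, -0.001]
contact_force: [0.0, -0.9, 0.2]
width: 0.0855
gripper_force: 0.0
```

```bash
cat > look.py <<'E'
import sys;sys.path.insert(0,'.')
from h import *
s=st(); im,c,s=snap('wrist',sys.argv[1])
E
sed -i 's/^/ /;s/^ //' look.py; python3 - w1 < look.py
```

```text
2.05 [591.  174.1 295.9] yaw -0.0002 F [ 0.02 -0.87  0.18] w 85.5 g 0.0
```

View pics/w1.png

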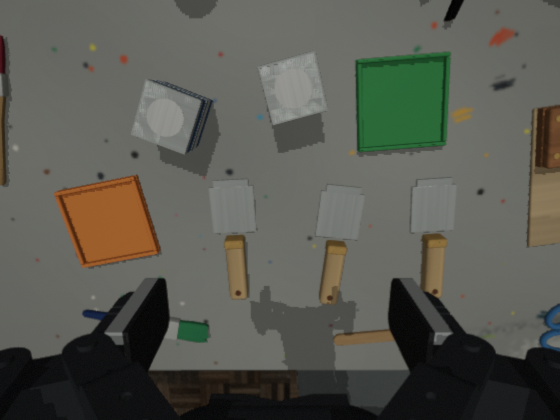

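Wrist view: tin lids at about (172,116) and (292,88), the green tray at (403,102), the orange tray at (108,221). Grips are at (237,267), (333,272) and (433,266), with blades above them.

```bash
cat > seg.py <<'E'
import sys;sys.path.insert(0,'.')
from h import *
def seg(im,c,rng=None):
    hsv=cv2.cvtColor(im,cv2.COLOR_BGR2HSV); H,S,V=[hsv[...,i].astype(int) for i in range(3)]
    P=lambda t,l:[print(t,*x) for x in l]
    P('green',blobs((H>50)&(H<80)&(S>120),c,.012,1000))
    P('orange',blobs((H>4)&(H<16)&(S>190)&(V>120),c,.012,2000))
    m=((H>10)&(H<25)&(S>80)&(V>90)).astype(np.uint8); m=cv2.morphologyEx(m,cv2.MORPH_OPEN,np.ones((3,3),np.uint8))
    P('grip',[b for b in blobs(m,c,.024,400) if b[1][0]<40])
    m=((S<40)&(V>135)).astype(np.uint8); m=cv2.morphologyEx(m,cv2.MORPH_CLOSE,np.ones((5,5),np.uint8))
    P('lid72',[b for b in blobs(m,c,.072,1000) if 50<b[1][0]<b[1][1]<70])
    P('blade4',[b for b in blobs(m,c,.004,1000) if b[3][1]>150])
E
cat seg.py - > /tmp/r.py <<'E'
im=cv2.imread('pics/w1.png'); s=manip.get_state(); print(im[116,150],im[205,230],im[180,320])
s['position']=np.array([.5915,.1745,.296]); seg(im,cam('wrist',s))
E
python3 - < /tmp/r.py
```

```text
[137 141 141] [117 122 119] [105 110 110]
green [658.6  30.9] [104.1 106. ] -1.493 [402. 101.]
grip [348.5  58.5] [16.9 81.3] -1.471 [364. 338.]
grip [443.7 104.7] [24.1 84.1] -0.105 [332. 273.]
grip [451.6 231.4] [24.3 83.3] 0.036 [236. 268.]
grip [453.6 -27.5] [23.4 82.7] 0.044 [435. 267.]
grip [ 535.  -153.7] [37.8 99.3] 0.192 [544. 208.]
grip [ 619.3 -147.6] [11.8 67.9] 0.212 [555. 138.]
lid72 [674.2 160.9] [55.4 55.8] 0.267 [291.  87.]
```

```bash
cat > /tmp/r.py <<'E'
import sys;sys.path.insert(0,'.')
from h import *
s=st(); c=cam('wrist',s)
W=cast(c,[(150,79),(212,98),(191,153),(133,136)],.072)[:,:2]*1000; print(W.round(), W.mean(0), [np.linalg.norm(W[i]-W[i-1]).round() for i in range(4)])
for i in range(4): v=W[i]-W[i-1]; print(np.arctan2(v[1],v[0])%(np.pi/2))
go((674,161,150,.267),(674,161,40,.267))
E
python3 - < /tmp/r.py
```

```text
2.1 [590.9 173.6 296.3] yaw -0.0011 F [ 0.09 -0.99 -0.54] w 85.5 g 0.0
[[683. 303.]
 [664. 242.]
 [609. 267.]
 [627. 326.]] [645.76070773 284.2296291 ] [np.float64(61.0), np.float64(64.0), np.float64(61.0), np.float64(62.0)]
1.1763880107877591
1.2786268889954184
1.1467439305177565
1.2787991586480163
go [0.1041 0.0155 0.1827] -0.128 rows 4
go [0.1042 0.0153 0.3202] -0.128 rows 6
```

Request:
move_arm(deltas=[[[0.104, 0.0155, 0.1827, -0.128, -1], [0.104, 0.0155, 0.1827, -0.128, -1], [0.104, 0.0155, 0.1827, -0.128, -1], [0.104, 0.0155, 0.1827, -0.128, -1], [0.104, 0.0155, 0.1827, -0.128, -1], [0.104, 0.0155, 0.1827, -0.128, -1], [0.104, 0.0155, 0.23, -0.128, -1], [0.104, 0.0155, 0.28, -0.128, -1], [0.104, 0.0155, 0.32, -0.128, -1], [0.104, 0.0155, 0.32, -0.128, -1], [0.104, 0.0155, 0.32, -0.128, -1], [0.104, 0.0155, 0.32, -0.128, -1]]], squeeze=60)

```text
clock: 3.3
position: [0.6773, 0.1632, 0.0445]
ee_rot: [0.0, 0.991, 0.134, 0.003]
contact_force: [0.2, 0.0, -0.1]
width: 0.0854
gripper_force: 0.0
```

Request:
move_arm(deltas=[[[0, 0, 0, 0, 1], [0, 0, 0, 0, 1], [0, 0, 0, 0, 1], [0, 0, 0, 0, 1], [0, 0, 0, 0, 1], [0, 0, 0, 0, 1], [0, 0, 0, 0, 1], [0, 0, 0, 0, 1]]])

```text
clock: 4.1
position: [0.6759, 0.1628, 0.0416]
ee_rot: [-0.0, 0.991, 0.134, 0.001]
contact_force: [0.0, 0.6, 5.9]
width: 0.0001
gripper_force: 2.9
```

```bash
python3 - w2 < look.py
python3 - <<'E'
import sys;sys.path.insert(0,'.')
from h import *
snap('scene','s2')
a=cv2.imread('pics/w2.png');b=cv2.imread('pics/s2.png'); cv2.imwrite('pics/both2.png',cv2.resize(np.hstack([a,b]),(800,300)))
E
```

```text
4.1 [675.9 162.8  41.6] yaw 0.268 F [0.04 0.58 5.88] w 0.1 g 2.9
```

View pics/both2.png

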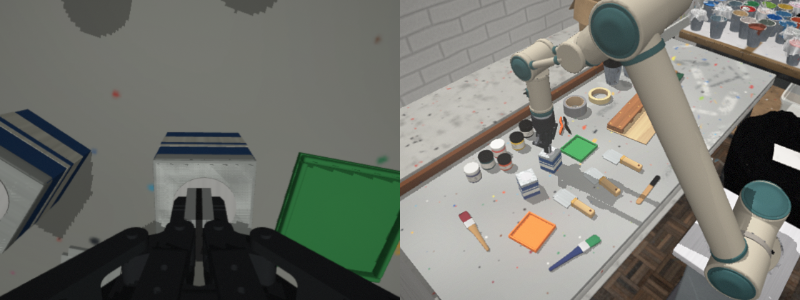

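Run:
```python
import sys;sys.path.insert(0,'.')
from h import *
s=st(); c=cam('wrist',s); p=s['position']
print(proj(c,[p,p+[0,0,-.008],p+[0,0,.011],p+[0,0,.031]]))
print(cast(c,[(217,224),(357,224)],.072), cast(c,[(230,185),(345,185)],.0))
```

```text
4.2 [675.9 162.8  41.6] yaw 0.268 F [ 0.02 -0.55  5.67] w -0.1 g 2.9
[[280.73979413 253.65049269]
 [280.64773059 247.58084454]
 [280.87929585 262.84869227]
 [281.18021582 282.69430999]]
[[0.69392607 0.19464518 0.072     ]
 [0.70883817 0.14030328 0.072     ]] [[0.69282036 0.1980876  0.        ]
 [0.71063304 0.13317498 0.        ]]
```

Run:
```python
import sys;sys.path.insert(0,'.')
from h import *
im=cv2.imread('pics/s2.png'); w=cv2.imread('pics/w2.png')
a=cv2.resize(im[130:280,130:280],(400,400),interpolation=2); b=cv2.resize(w[150:420,140:410],(400,400),interpolation=2)
cv2.imwrite('pics/z2.png',np.hstack([a,b]))
s=manip.get_state();p=s['position'];print((proj(cam('scene'),[p,p+[0,0,-.008],[.674,.161,.072]])-130)*400/150)
```

```text
[[208.75415951 244.4752407 ]
 [209.64587665 250.29295944]
 [208.06411047 221.76041795]]
```

View pics/z2.png

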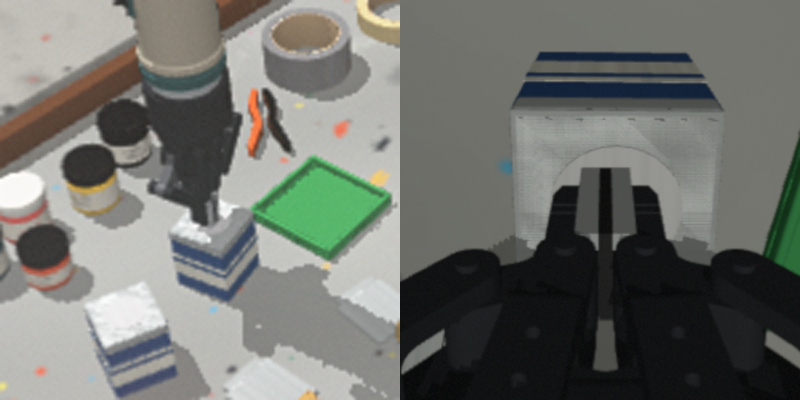

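The fingers have shut inside the tin's outline: the pads seem to have passed through its thin walls at this closing speed and squeeze. I'll lift out with them shut, check the tin, then close gently.

Request:
move_arm(deltas=[[[0, 0, -0.02, 0, 1], [0, 0, -0.04, 0, 1], [0, 0, -0.06, 0, 1], [0, 0, -0.08, 0, 1], [0, 0, -0.1, 0, 1], [0, 0, -0.12, 0, 1], [0, 0, -0.12, 0, 1], [0, 0, -0.12, 0, -1], [0, 0, -0.12, 0, -1], [0, 0, -0.12, 0, -1], [0, 0, -0.12, 0, -1], [0, 0, -0.12, 0, -1]]], squeeze=25)

```text
clock: 5.4
position: [0.6747, 0.1626, 0.1359]
ee_rot: [0.0, 0.991, 0.134, -0.0]
contact_force: [0.3, -0.1, -0.5]
width: 0.0722
gripper_force: 0.0
```

```bash
python3 - w3 < look.py
```

```text
5.4 [674.7 162.6 135.9] yaw 0.2681 F [ 0.26 -0.08 -0.55] w 72.2 g 0.0
```

View pics/w3.png

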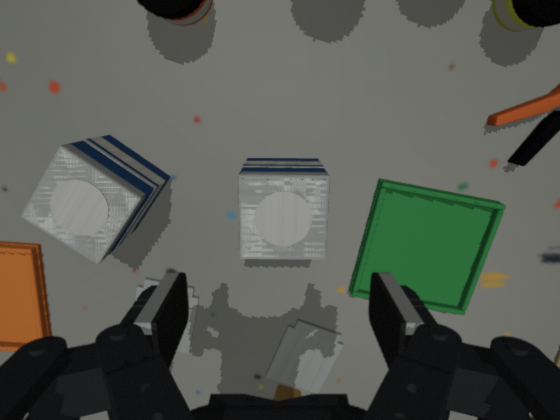

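The tin is still upright and in place, its lid spanning columns 240-328 and rows 174-260. Next I check its size and position.

Run:
```python
import sys;sys.path.insert(0,'.')
from h import *
s=st(); c=cam('wrist',s)
W=cast(c,[(239,174),(328,174),(327,260),(240,260)],.072)*1000; print(W.round(1),W.mean(0),[np.linalg.norm(W[i]-W[i-1]).round(1) for i in range(4)])
# finger pad tip seen at approx (200,345)/(370,345)
print(proj(c,[s['position']+rq(s['ee_rot'])@np.array([a,b*.0427,zz]) for b in(-1,1) for a,zz in((.011,-.005),(-.011,-.005),(.011,.008))]))
b=c[3];print(b)
```

```text
5.45 [674.8 162.6 136. ] yaw 0.2681 F [ 0.76 -1.16  0.99] w 79.0 g 0.0
[[694.5 195.4  72. ]
 [709.6 140.5  72. ]
 [652.2 123.1  72. ]
 [636.4 180.7  72. ]] [673.1696297  159.92263291  72.        ] [np.float64(59.9), np.float64(57.0), np.float64(59.9), np.float64(59.8)]
[[191.58581907 236.5215353 ]
 [194.59429241 278.14982513]
 [197.18266032 227.54750727]
 [370.11208645 236.50354704]
 [366.95186403 278.1440005 ]
 [364.20850113 227.52833187]]
[0.74660204 0.18353259 0.31014084]
```

The projections contradict the nominal tool geometry. The shut fingers were resting on the lid, so the real fingertips stand about 30 mm behind the reported TCP. I'll go deeper, in steps, watching the force.

Request:
move_arm(deltas=[[[-0.002, 0.002, 0.05, 0, -1], [-0.002, 0.002, 0.1, 0, -1], [-0.002, 0.002, 0.13, 0, -1], [-0.002, 0.002, 0.15, 0, -1], [-0.002, 0.002, 0.16, 0, -1], [-0.002, 0.002, 0.17, 0, -1], [-0.002, 0.002, 0.175, 0, -1], [-0.002, 0.002, 0.175, 0, -1]]], squeeze=30)

```text
clock: 6.25
position: [0.674, 0.1607, -0.0034]
ee_rot: [0.0, 0.991, 0.134, 0.0]
contact_force: [1.1, 0.1, -0.1]
width: 0.0854
gripper_force: 0.0
```

```bash
python3 - w4 < look.py
python3 - <<'E'
import sys;sys.path.insert(0,'.')
from h import *
im,_,_=snap('scene','s4'); w=cv2.imread('pics/w4.png')
cv2.imwrite('pics/z4.png',np.hstack([cv2.resize(im[130:280,130:280],(400,400),interpolation=2),cv2.resize(w,(400,300))[:,:,:].copy() if 0 else cv2.copyMakeBorder(cv2.resize(w,(400,300)),0,100,0,0,0)]))
E
```

```text
6.25 [674.  160.7  -3.4] yaw 0.2681 F [ 1.12  0.13 -0.1 ] w 85.4 g 0.0
```

View pics/z4.png

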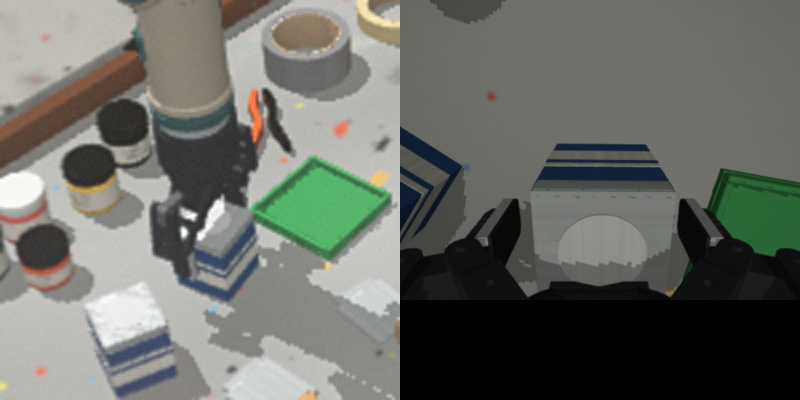

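The open fingers now straddle the tin at mid-height with no contact force, which confirms the tip offset. Close and lift.

Request:
move_arm(deltas=[[[0, 0, 0, 0, 0.2], [0, 0, 0, 0, 1], [0, 0, 0, 0, 1], [0, 0, 0, 0, 1], [0, 0, 0, 0, 1], [0, 0, 0, 0, 1], [0, 0, 0, 0, 1], [0, 0, 0, 0, 1]]], squeeze=50)

```text
clock: 7.15
position: [0.6745, 0.1607, -0.0027]
ee_rot: [0.0, 0.991, 0.134, 0.001]
contact_force: [0.0, -0.7, 5.9]
width: 0.0576
gripper_force: 54.3
```

Request:
move_arm(deltas=[[[0, 0, -0.02, 0, 1], [0, 0, -0.04, 0, 1], [0, 0, -0.06, 0, 1], [0, 0, -0.08, 0, 1], [0, 0, -0.08, 0, 1], [0, 0, -0.08, 0, 1], [0, 0, -0.08, 0, 1], [0, 0, -0.08, 0, 1], [0, 0, -0.08, 0, 1], [0, 0, -0.08, 0, 1]]])

```text
clock: 8.15
position: [0.6735, 0.1606, 0.0598]
ee_rot: [0.0, 0.991, 0.134, -0.0]
contact_force: [0.0, -0.1, -2.1]
width: 0.0575
gripper_force: 53.9
```

Request:
move_arm(deltas=[[[0, 0, 0, 0, 1]]])

```text
clock: 8.25
position: [0.6737, 0.1606, 0.0602]
ee_rot: [0.0, 0.991, 0.134, -0.0]
contact_force: [-0.8, -0.3, -2.8]
width: 0.0578
gripper_force: 53.9
```

Request:
move_arm(deltas=[[[0, 0, 0, 0, 1]]])

```text
clock: 8.35
position: [0.6738, 0.1607, 0.0604]
ee_rot: [0.0, 0.991, 0.134, -0.0]
contact_force: [-0.4, 0.6, -2.2]
width: 0.0574
gripper_force: 53.9
```

Request:
move_arm(deltas=[[[0, 0, 0, 0, 1]]])

```text
clock: 8.45
position: [0.6738, 0.1607, 0.0605]
ee_rot: [0.0, 0.991, 0.134, 0.0]
contact_force: [0.6, 0.0, -1.3]
width: 0.0576
gripper_force: 53.9
```

Request:
move_arm(deltas=[[[0, 0, 0, 0, 1]]])

```text
clock: 8.55
position: [0.6738, 0.1607, 0.0605]
ee_rot: [0.0, 0.991, 0.134, 0.0]
contact_force: [0.0, 0.8, -2.2]
width: 0.0574
gripper_force: 53.9
```

Tin B weighs about 2.1 N, or 0.21 kg, which should be the light one. Next, the orange tray's exact place.

Run:
```python
import sys;sys.path.insert(0,'.')
from h import *
s=st(); s0=dict(s); s0['position']=np.array([.591,.174,.296]); s0['ee_rot']=np.array([0.0005,1,0,0]); s0['ee_rot']/=np.linalg.norm(s0['ee_rot'])
W=cast(cam('wrist',s0),[(57,191),(138,176),(160,250),(82,267)],.014)*1000; print(W.round(),W.mean(0),[np.linalg.norm(W[i]-W[i-1]).round(1) for i in range(4)],[np.arctan2(*(W[i]-W[i-1])[1::-1])%(np.pi/2) for i in range(4)])
im=cv2.imread('pics/top0.png');hsv=cv2.cvtColor(im,cv2.COLOR_BGR2HSV);H,S,V=[hsv[...,i].astype(int) for i in range(3)]
for h0,h1 in((4,20),(45,85)): print(*[b for b in blobs((H>h0)&(H<h1)&(S>150),cam('top'),.014,500)])
x,y=W.mean(0)[:2]; go((x,y,140,.196),(x,y,4,.196))
```

```text
8.55 [673.8 160.7  60.5] yaw 0.2681 F [ 0.02  0.84 -2.17] w 57.4 g 53.9
[[554. 451.  14.]
 [573. 348.  14.]
 [475. 329.  14.]
 [451. 435.  14.]] [513.49416678 390.78730486  14.        ] [np.float64(104.7), np.float64(105.0), np.float64(99.7), np.float64(108.6)] [np.float64(0.14821952888831866), np.float64(0.18068210389474704), np.float64(0.18224265920266314), np.float64(0.22590726315298992)]
(array([508.2, 389.8]), array([103.7, 103.9]), 0.19, array([159., 235.]))

go [-0.1171 -0.3305 -0.0994] 0.0344 rows 6
go [-0.1171 -0.3305  0.0706] 0.0344 rows 6
```

Request:
move_arm(deltas=[[[0, 0, -0.04, 0, 1], [0, 0, -0.08, 0, 1], [-0.015, -0.04, -0.1, 0, 1], [-0.03, -0.08, -0.1, 0, 1], [-0.045, -0.12, -0.1, 0.01, 1], [-0.06, -0.16, -0.1, 0.02, 1], [-0.075, -0.2, -0.1, 0.03, 1], [-0.09, -0.24, -0.1, 0.034, 1], [-0.105, -0.28, -0.1, 0.034, 1], [-0.121, -0.33, -0.1, 0.034, 1], [-0.121, -0.33, -0.1, 0.034, 1], [-0.121, -0.33, -0.08, 0.034, 1]]])

```text
clock: 9.75
position: [0.5114, 0.3918, 0.1268]
ee_rot: [-0.001, 0.995, 0.1, 0.003]
contact_force: [0.8, 0.4, -2.4]
width: 0.0575
gripper_force: 57.2
```

Request:
move_arm(deltas=[[[0, 0, 0.03, 0, 1], [0, 0, 0.06, 0, 1], [0, 0, 0.09, 0, 1], [0, 0, 0.115, 0, 1], [0, 0, 0.13, 0, 1], [0, 0, 0.14, 0, 1], [0, 0, 0.145, 0, 1], [0, 0, 0.1485, 0, 1], [0, 0, 0.1485, 0, 1]]])

```text
clock: 10.65
position: [0.5109, 0.3898, 0.006]
ee_rot: [-0.0, 0.995, 0.098, 0.0]
contact_force: [-0.5, -0.5, -1.4]
width: 0.0577
gripper_force: 57.2
```

Request:
move_arm(deltas=[[[0, 0, 0.002, 0, 1], [0, 0, 0.004, 0, 1], [0, 0, 0.005, 0, 1], [0, 0, 0.005, 0, 1]]])

```text
clock: 11.05
position: [0.5108, 0.3898, 0.0023]
ee_rot: [-0.0, 0.995, 0.098, 0.0]
contact_force: [-1.3, 0.7, 2.7]
width: 0.0575
gripper_force: 57.4
```

Request:
move_arm(deltas=[[[0, 0, 0, 0, 0], [0, 0, 0, 0, -1], [0, 0, 0, 0, -1], [0, 0, 0, 0, -1], [0, 0, -0.04, 0, -1], [0, 0, -0.08, 0, -1], [0, 0, -0.13, 0, -1], [0, 0, -0.18, 0, -1], [0, 0, -0.18, 0, -1], [0, 0, -0.18, 0, -1]]])

```text
clock: 12.05
position: [0.511, 0.3899, 0.1467]
ee_rot: [-0.0, 0.995, 0.098, 0.001]
contact_force: [-0.3, -0.8, -1.9]
width: 0.0859
gripper_force: 0.0
```

```bash
python3 - w5 < look.py;  python3 - <<'E'
import sys;sys.path.insert(0,'.')
from h import *
go((646,285.5,150,-.352),(646,285.5,-3,-.352))
E
```

```text
12.05 [511.  389.9 146.7] yaw 0.1969 F [-0.3  -0.81 -1.93] w 85.9 g 0.0
go [ 0.1412  0.1605 -0.0061] 0.2621 rows 4
go [0.1413 0.1605 0.1851] 0.2621 rows 5
```

View pics/w5.png

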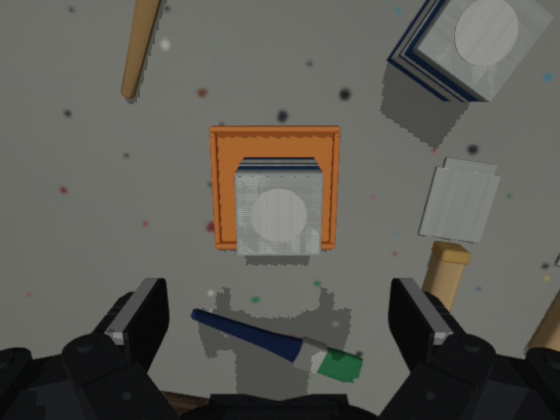

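The tin stands centred in the orange tray, at (279,213). On to tin A.

Request:
move_arm(deltas=[[[0.07, 0.08, 0, 0.07, -1], [0.141, 0.16, 0, 0.14, -1], [0.141, 0.16, 0, 0.2, -1], [0.141, 0.16, 0, 0.262, -1], [0.141, 0.16, 0, 0.262, -1], [0.141, 0.16, 0.0, 0.262, -1], [0.141, 0.16, 0.05, 0.262, -1], [0.141, 0.16, 0.1, 0.262, -1], [0.141, 0.16, 0.14, 0.262, -1], [0.141, 0.16, 0.17, 0.262, -1], [0.141, 0.16, 0.185, 0.262, -1], [0.141, 0.16, 0.185, 0.262, -1]]])

```text
clock: 13.3
position: [0.6434, 0.2867, -0.0046]
ee_rot: [0.001, 0.985, -0.174, -0.002]
contact_force: [0.5, 0.6, 1.0]
width: 0.0852
gripper_force: 0.0
```

Request:
move_arm(deltas=[[[0, 0, 0, 0, 0.2], [0, 0, 0, 0, 1], [0, 0, 0, 0, 1], [0, 0, 0, 0, 1], [0, 0, 0, 0, 1], [0, 0, 0, 0, 1], [0, 0, 0, 0, 1], [0, 0, 0, 0, 1]]], squeeze=70)

```text
clock: 14.1
position: [0.6479, 0.2873, 0.0001]
ee_rot: [-0.002, 0.985, -0.175, 0.002]
contact_force: [0.8, 3.0, 5.2]
width: 0.0574
gripper_force: 76.6
```

Request:
move_arm(deltas=[[[0, 0, -0.02, 0, 1], [0, 0, -0.04, 0, 1], [0, 0, -0.06, 0, 1], [0, 0, -0.08, 0, 1], [0, 0, -0.1, 0, 1], [0, 0, -0.1, 0, 1], [0, 0, -0.1, 0, 1], [0, 0, -0.1, 0, 1], [0, 0, -0.1, 0, 1], [0, 0, -0.1, 0, 1]]])

```text
clock: 15.1
position: [0.6456, 0.2859, 0.0765]
ee_rot: [0.001, 0.985, -0.175, -0.001]
contact_force: [-1.0, 0.1, -5.2]
width: 0.057
gripper_force: 76.3
```

Request:
move_arm(deltas=[[[0, 0, 0, 0, 1]]])

```text
clock: 15.2
position: [0.6459, 0.2861, 0.077]
ee_rot: [0.0, 0.985, -0.175, -0.0]
contact_force: [-0.3, -0.9, -5.1]
width: 0.0569
gripper_force: 76.3
```

Request:
move_arm(deltas=[[[0, 0, 0, 0, 1]]])

```text
clock: 15.3
position: [0.6461, 0.2861, 0.0774]
ee_rot: [0.0, 0.985, -0.175, -0.0]
contact_force: [0.2, -0.3, -5.8]
width: 0.0572
gripper_force: 76.3
```

Run:
```python
import sys;sys.path.insert(0,'.')
from h import *
st(); go((659,30,140,.078),(659,30,3,.078))
im=cv2.imread('pics/top0.png');hsv=cv2.cvtColor(im,cv2.COLOR_BGR2HSV);H,S,V=[hsv[...,i].astype(int) for i in range(3)]
print(*[b for b in blobs((H>45)&(H<85)&(S>120),cam('top'),.014,300)])
```

```text
15.3 [646.1 286.1  77.4] yaw -0.3518 F [ 0.17 -0.26 -5.77] w 57.2 g 76.3
go [ 0.1254  0.295  -0.0782] -0.2052 rows 6
go [0.1255 0.295  0.093 ] -0.2052 rows 6
(array([655.7,  26.8]), array([100.5, 102.4]), 0.082, array([274., 186.]))
```

Tin A reads about 5.4 N, so it is the heavier one and goes in the green tray.

Request:
move_arm(deltas=[[[0, 0, -0.03, 0, 1], [0.02, 0.04, -0.05, -0.03, 1], [0.04, 0.08, -0.05, -0.06, 1], [0.055, 0.12, -0.05, -0.09, 1], [0.07, 0.16, -0.05, -0.12, 1], [0.085, 0.2, -0.05, -0.15, 1], [0.1, 0.24, -0.05, -0.18, 1], [0.115, 0.275, -0.05, -0.205, 1], [0.124, 0.295, -0.05, -0.205, 1], [0.124, 0.295, -0.05, -0.205, 1], [0.124, 0.295, -0.03, -0.205, 1], [0.124, 0.295, 0.0, -0.205, 1]]])

```text
clock: 16.5
position: [0.6598, 0.0317, 0.0792]
ee_rot: [-0.0, 0.999, 0.038, 0.003]
contact_force: [0.1, 0.1, -6.0]
width: 0.0574
gripper_force: 80.1
```

Request:
move_arm(deltas=[[[0, 0, 0.03, 0, 1], [0, 0, 0.055, 0, 1], [0, 0, 0.07, 0, 1], [0, 0, 0.08, 0, 1], [0, 0, 0.084, 0, 1], [0, 0, 0.087, 0, 1], [0, 0, 0.09, 0, 1], [0, 0, 0.09, 0, 1]]])

```text
clock: 17.3
position: [0.6583, 0.0304, 0.0061]
ee_rot: [0.0, 0.999, 0.039, 0.0]
contact_force: [-0.5, 0.2, -5.8]
width: 0.0573
gripper_force: 79.8
```

Request:
move_arm(deltas=[[[0, 0, 0.003, 0, 1], [0, 0, 0.006, 0, 1], [0, 0, 0.008, 0, 1], [0, 0, 0.008, 0, 1]]])

```text
clock: 17.7
position: [0.6588, 0.0303, 0.005]
ee_rot: [0.0, 0.999, 0.039, 0.002]
contact_force: [-7.3, -0.7, 20.8]
width: 0.0569
gripper_force: 82.5
```

Request:
move_arm(deltas=[[[0, 0, 0, 0, 0], [0, 0, 0, 0, -1], [0, 0, 0, 0, -1], [0, 0, 0, 0, -1], [0, 0, -0.04, 0, -1], [0, 0, -0.08, 0, -1], [0, 0, -0.13, 0, -1], [0, 0, -0.18, 0, -1], [-0.04, -0.04, -0.22, 0, -1], [-0.09, -0.08, -0.26, 0.02, -1], [-0.09, -0.08, -0.28, 0.037, -1], [-0.09, -0.08, -0.28, 0.037, -1]]])

```text
clock: 18.9
position: [0.5819, 0.0902, 0.2275]
ee_rot: [-0.0, 1.0, 0.001, 0.004]
contact_force: [0.3, 0.2, 0.4]
width: 0.0853
gripper_force: 0.0
```

Request:
move_arm(deltas=[[[0, 0, 0, 0, -1], [0, 0, 0, 0, -1], [0, 0, 0, 0, -1]]])

```text
clock: 19.2
position: [0.5812, 0.088, 0.2213]
ee_rot: [0.0, 1.0, -0.0, -0.002]
contact_force: [-0.4, 0.3, -0.8]
width: 0.0853
gripper_force: 0.0
```

```bash
cat seg.py - > /tmp/r.py <<'E'
s=st(); im,c,s=snap('wrist','w6'); seg(im,c)
E
python3 - </tmp/r.py
```

```text
19.2 [581.2  88.  221.3] yaw -0.0006 F [-0.38  0.29 -0.78] w 85.3 g 0.0
green [658.3  29.8] [104.2 104.3] 0.078 [340.  90.]
grip [442.9 102.9] [24.2 83.3] -0.066 [266. 295.]
grip [478.5 232. ] [24.2 27.5] 0.056 [147. 267.]
grip [452.3 -28.8] [23.6 84.1] 0.075 [384. 288.]
```

View pics/w6.png

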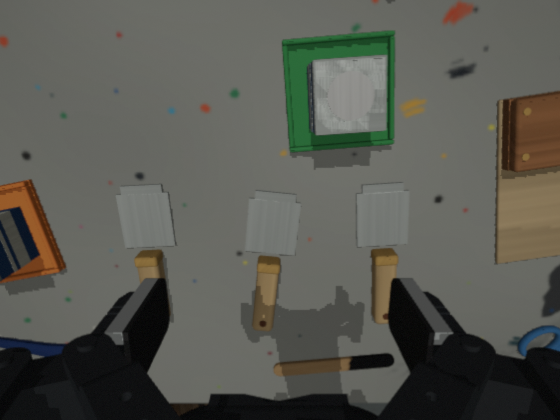

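The heavy tin stands in the green tray, lid at (349,95). The scraper tips are at about (140,185), (275,193) and (382,183), with grips below, and the rack enters at the right edge. Now I compute the scraper poses.

```bash
cat > /tmp/r.py <<'E'
import sys;sys.path.insert(0,'.')
from h import *
s=st(); c=cam('wrist',s)
for n,tip,g in(('2',(275.5,193),(442.9,102.9)),('3',(382,183),(452.3,-28.8)),('1',(140.5,185),None)):
    T=cast(c,[tip],.004)[0,:2]*1000
    if g is None: g=cast(c,[(149,252)],.024)[0,:2]*1000
    v=T-np.array(g); print(n,T.round(1),np.linalg.norm(v).round(1),'yaw',np.arctan2(v[1],v[0]).round(3))
E
python3 - </tmp/r.py
```

```text
19.25 [581.2  88.1 221.4] yaw -0.0007 F [-0.34 -0.92  0.17] w 85.4 g 0.0
2 [557.   92.3] 114.6 yaw -0.092
3 [567.9 -20.7] 115.9 yaw 0.07
1 [566.  235.8] 69.0 yaw 0.125
```

Request:
move_arm(deltas=[[[0.02, 0.06, -0.03, 0, -1], [0.03, 0.12, -0.03, 0, -1], [0.04, 0.18, -0.03, 0, -1], [0.05, 0.24, -0.03, 0, -1], [0.06, 0.3, -0.03, 0, -1], [0.07, 0.36, -0.03, 0, -1], [0.08, 0.4, -0.03, 0, -1], [0.08, 0.4, -0.03, 0, -1], [0.08, 0.4, -0.03, 0, -1], [0.08, 0.4, -0.03, 0, -1], [0.08, 0.4, -0.03, 0, -1]]])

```text
clock: 20.35
position: [0.6452, -0.2299, 0.2473]
ee_rot: [-0.0, 1.0, 0.001, -0.0]
contact_force: [0.0, 0.7, -0.3]
width: 0.0853
gripper_force: 0.0
```

```bash
cat seg.py - > /tmp/r.py <<'E'
s=st(); im,c,s=snap('wrist','w7')
hsv=cv2.cvtColor(im,cv2.COLOR_BGR2HSV);H,S,V=[hsv[...,i].astype(int) for i in range(3)]
P=lambda t,l:[print(t,*x) for x in l]
P('block',blobs((H>3)&(H<14)&(S>100)&(V>60)&(V<150),c,.03,1500))
P('board',blobs((H>13)&(H<25)&(S>60)&(V>100),c,.006,3000))
E
python3 - </tmp/r.py
```

```text
20.35 [ 645.2 -229.9  247.3] yaw 0.0015 F [ 0.03  0.7  -0.32] w 85.3 g 0.0
block [ 640.  -264.8] [ 71.5 255.5] -1.418 [315. 175.]
board [ 546.6 -279.3] [103.2 263.1] -1.418 [322. 248.]
board [ 658.9 -514.4] [48.2 85.3] 0.203 [538. 154.]
```

View pics/w7.png

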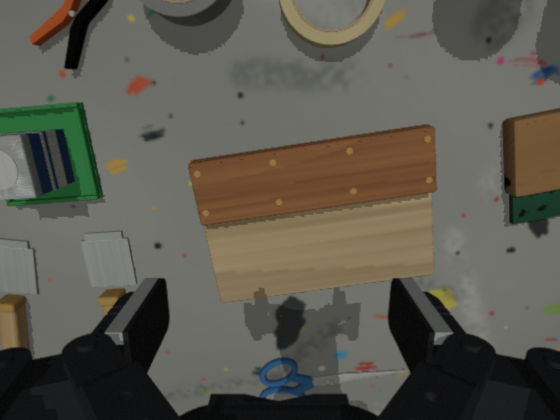

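The rack block's top corners are near (190,163), (434,125), (436,192) and (204,224); the board's near corners are at (220,301) and (434,274).

```bash
cat > /tmp/r.py <<'E'
import sys;sys.path.insert(0,'.')
from h import *
s=st(); c=cam('wrist',s)
W=cast(c,[(190,163),(434,125),(436,192),(204,224)],.03)[:,:2]*1000; B=cast(c,[(220,301),(434,274)],.006)[:,:2]*1000
print(W.round(1),W.mean(0),B.round(1),B.mean(0)); v=W[0]-W[1];print(np.linalg.norm(v),np.arctan2(v[1],v[0])-np.pi/2); v=B[0]-B[1];print(np.linalg.norm(v),np.arctan2(v[1],v[0])-np.pi/2)
v=W[3]-W[2];print(np.linalg.norm(v),np.arctan2(v[1],v[0])-np.pi/2)
y=.153;R=np.array([[np.cos(y),-np.sin(y)],[np.sin(y),np.cos(y)]])
for O in (W.mean(0)-R@[55,0],B.mean(0)+R@[90,0]): print('origin',O)
E
python3 - </tmp/r.py
```

```text
20.4 [ 645.2 -229.9  247.5] yaw 0.0017 F [-0.98  0.24  0.2 ] w 85.8 g 0.0
[[ 653.8 -136.3]
 [ 693.  -386.6]
 [ 623.1 -397.2]
 [ 586.6 -147.2]] [ 639.1064339  -266.80386727] [[ 477.5 -156.4]
 [ 514.8 -417.8]] [ 496.12069108 -287.05980995]
253.31787309490574 0.1554234893811115
264.0497363695807 0.14160626337446014
252.65775463018466 0.14492605382522106
origin [ 584.74892659 -275.18607455]
origin [ 585.0693394  -273.34347076]
```

Run:
```python
import sys;sys.path.insert(0,'.')
from h import *
go((469,-27,120,.06),(469,-27,-26,.06))
```

```text
go [-0.2198 -0.254   0.1594] -0.0279 rows 6
go [-0.2198 -0.254   0.3419] -0.0279 rows 8
```

Request:
move_arm(deltas=[[[-0.04, -0.045, 0.03, 0, -1], [-0.08, -0.09, 0.06, 0, -1], [-0.12, -0.135, 0.09, 0, -1], [-0.16, -0.18, 0.12, 0, -1], [-0.2, -0.23, 0.15, -0.028, -1], [-0.22, -0.254, 0.16, -0.028, -1], [-0.22, -0.254, 0.16, -0.028, -1], [-0.22, -0.254, 0.2, -0.028, -1], [-0.22, -0.254, 0.25, -0.028, -1], [-0.22, -0.254, 0.29, -0.028, -1], [-0.22, -0.254, 0.31, -0.028, -1], [-0.22, -0.254, 0.31, -0.028, -1]]], squeeze=40)

```text
clock: 21.6
position: [0.4679, -0.0275, -0.0022]
ee_rot: [-0.0, 1.0, 0.03, -0.002]
contact_force: [0.4, -0.0, 0.2]
width: 0.0854
gripper_force: 0.0
```

```bash
python3 - w8 < look.py;  python3 - <<'E'
import sys;sys.path.insert(0,'.')
from h import *
go((469,-27,-26,.06))
E
```

```text
21.6 [467.9 -27.5  -2.2] yaw 0.0596 F [ 0.44 -0.03  0.25] w 85.4 g 0.0
go [-0.0002 -0.0011  0.0313] -0.0002 rows 1
```

View pics/w8.png

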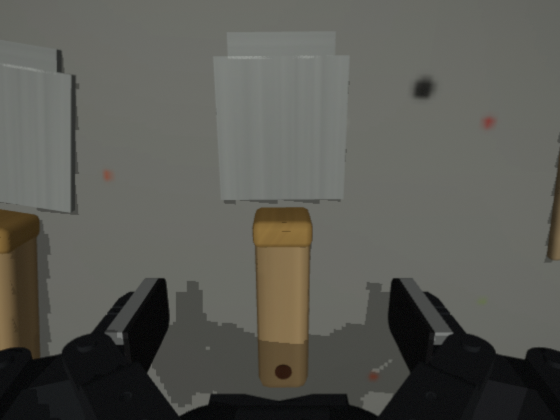

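The grip is centred between the fingers (columns 255-310), blade straight ahead with its tip at (282,33). Descend, close and lift.

Request:
move_arm(deltas=[[[0, 0, 0.015, 0, -1], [0, 0, 0.03, 0, -1], [0, 0, 0.031, 0, -1], [0, 0, 0.031, 0, 0], [0, 0, 0.031, 0, 0.4], [0, 0, 0.031, 0, 1], [0, 0, 0.031, 0, 1], [0, 0, 0.031, 0, 1], [0, 0, 0.031, 0, 1], [0, 0, 0.031, 0, 1], [0, 0, 0.031, 0, 1], [0, 0, 0.031, 0, 1]]], squeeze=60)

```text
clock: 22.85
position: [0.4698, -0.0283, -0.0249]
ee_rot: [0.0, 1.0, 0.029, 0.001]
contact_force: [0.5, -0.1, 5.3]
width: 0.0226
gripper_force: 59.9
```

Request:
move_arm(deltas=[[[0, 0, -0.02, 0, 1], [0, 0, -0.04, 0, 1], [0, 0, -0.06, 0, 1], [0, 0, -0.08, 0, 1], [0, 0, -0.08, 0, 1], [0, 0, -0.08, 0, 1]]])

```text
clock: 23.45
position: [0.469, -0.0281, 0.0382]
ee_rot: [0.0, 1.0, 0.029, 0.0]
contact_force: [-0.0, 0.5, -1.9]
width: 0.0232
gripper_force: 59.0
```

```bash
python3 - w9 < look.py;  python3 - <<'E'
import sys;sys.path.insert(0,'.')
from h import *
c=cam('wrist',manip.get_state())
O=np.array([584.8,-274.3]);y=.151;R=np.array([[np.cos(y),-np.sin(y)],[np.sin(y),np.cos(y)]])
for k in (80,0,-80): print(k,O+R@[-30+9,k], O+R@[-30+9-75,k])
a=O+R@[-96,-80]; go((a[0],a[1],40,.151))
E
```

```text
23.45 [469.  -28.1  38.2] yaw 0.0586 F [-0.04  0.52 -1.9 ] w 23.2 g 59.0
80 [ 552.00480965 -198.36927177] [ 477.85822374 -209.65128392]
0 [ 564.03895595 -277.4589634 ] [ 489.89237004 -288.74097555]
-80 [ 576.07310224 -356.54865504] [ 501.92651633 -367.83066719]
go [ 0.0168  0.4265 -0.0029] -0.0441 rows 7
```

View pics/w9.png

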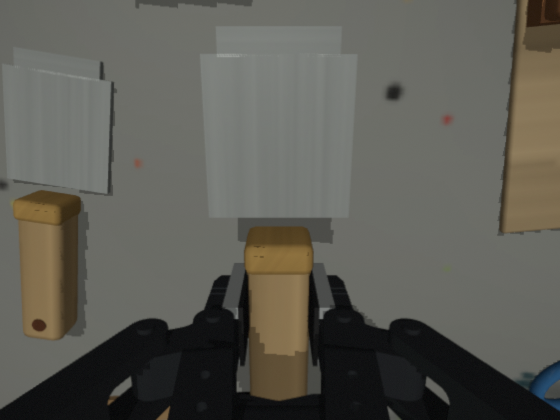

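Scraper held, blade central: tip at (279,27), blade 202-356 wide. I compute the tip offset, check for droop, and set the insertion targets.

```bash
cat > ins.py <<'E'
import sys;sys.path.insert(0,'.')
from h import *
O=np.array([584.8,-274.3]);Y=.151;RR=np.array([[np.cos(Y),-np.sin(Y)],[np.sin(Y),np.cos(Y)]])
def blade(s,c,und,tip,fe,ne):
    z=s['position'][2]+und+.004
    loc=lambda p:(cast(c,p,z)-s['position'])@rq(s['ee_rot'])*1000
    T=loc([tip])[0];F=loc(fe);N=loc(ne)
    print('tip in tool',T.round(1),'far w',np.ptp(F[:,1]).round(1),'near w',np.ptp(N[:,1]).round(1))
    d=F.mean(0)-N.mean(0); a=np.arctan2(d[1],d[0]); print('blade dir in tool',a.round(3),'len',np.linalg.norm(d).round(1)); return T,a
def plan(slot,T,a,und):
    # a: blade angle in tool frame (about tool z, down) -> world yaw = w - a
    w=Y+a
    for d in (5,18,50,79): # tip x in rack
        tip=O+RR@[d,slot]; R=np.array([[np.cos(w),np.sin(w)],[np.sin(w),-np.cos(w)]])
        p=tip-R@T[:2]; print(d,p.round(1)); go((p[0],p[1],9-und*1000,w))
E
cat ins.py - >/tmp/r.py <<'E'
s=st();c=cam('wrist',s)
T,a=blade(s,c,.0249,(279,27),[(202,56),(356,56)],[(208,217),(350,217)])
plan(-80,T,a,.0249)
E
python3 - </tmp/r.py
```

```text
23.5 [468.5 -28.   37.8] yaw 0.0587 F [-0.24  1.05 -1.57] w 22.8 g 59.0
tip in tool [ 98.  -1. -29.] far w 55.1 near w 57.4
blade dir in tool -0.0 len 60.4
5 [ 505.  -368.3]
go [0.0206 0.4273 0.067 ] -0.044 rows 7
18 [ 517.8 -366.4]
go [0.0368 0.4258 0.067 ] -0.044 rows 7
50 [ 549.5 -361.5]
go [0.0766 0.4221 0.0669] -0.044 rows 7
79 [ 578.1 -357.2]
go [0.1127 0.4188 0.0669] -0.044 rows 8
```

```bash
cat > /tmp/r.py <<'E'
import sys;sys.path.insert(0,'.')
from h import *
s=manip.get_state()
def ed(f,rows,pos,z,L,Rg):
    g=cv2.GaussianBlur(cv2.cvtColor(cv2.imread(f),6),(3,3),0).astype(float); d=np.abs(cv2.Sobel(g,6,1,0))
    s2=dict(s);s2['position']=np.array(pos); c=cam('wrist',s2)
    for r in rows:
        l=L[0]+d[r,L[0]:L[1]].argmax(); q=Rg[0]+d[r,Rg[0]:Rg[1]].argmax()
        W=cast(c,[(l,r),(q,r)],z); print(f,r,l,q,'w',round(np.linalg.norm(W[0]-W[1])*1000,1))
ed('pics/w8.png',(70,100,130,160,190),(.468,-.0275,-.0022),.004,(205,228),(335,355))
ed('pics/w9.png',(70,100,130,160,190,210),(.4688,-.028,.038),.038+.0249+.004,(195,215),(340,365))
E
python3 - </tmp/r.py
```

```text
pics/w8.png 70 213 348 w 56.4
pics/w8.png 100 215 347 w 56.3
pics/w8.png 130 216 346 w 56.7
pics/w8.png 160 218 344 w 56.3
pics/w8.png 190 220 343 w 56.2
pics/w9.png 70 200 356 w 56.3
pics/w9.png 100 202 355 w 56.5
pics/w9.png 130 204 353 w 56.2
pics/w9.png 160 205 351 w 56.4
pics/w9.png 190 207 349 w 56.1
pics/w9.png 210 208 348 w 56.3
```

No droop: the blade measures 56 mm all along. Carry it to just before slot 2, then lower.

Request:
move_arm(deltas=[[[0, 0.05, 0, 0, 1], [0, 0.1, 0, 0, 1], [0, 0.15, 0, -0.01, 1], [0.005, 0.2, 0, -0.02, 1], [0.01, 0.25, 0, -0.03, 1], [0.01, 0.3, 0, -0.044, 1], [0.01, 0.35, 0, -0.044, 1], [0.01, 0.4, 0, -0.044, 1], [0.01, 0.427, 0.0, -0.044, 1], [0.01, 0.427, 0.02, -0.044, 1], [0.01, 0.427, 0.04, -0.044, 1], [0.01, 0.427, 0.05, -0.044, 1]]])

```text
clock: 24.7
position: [0.4955, -0.3676, -0.0046]
ee_rot: [-0.002, 0.997, 0.075, -0.002]
contact_force: [-0.3, 0.2, -1.8]
width: 0.0226
gripper_force: 59.3
```

```bash
cat ins.py - >/tmp/r.py <<'E'
s=st();plan(-80,np.array([98,-.5]),0,.0249)
im,c,s=snap('wrist','w10')
hsv=cv2.cvtColor(im,cv2.COLOR_BGR2HSV);H,S,V=[hsv[...,i].astype(int) for i in range(3)]
print(*blobs((H>3)&(H<14)&(S>100)&(V>60)&(V<150),c,.03,1500))
print(*blobs((H>13)&(H<25)&(S>60)&(V>100),c,.006,2500))
E
python3 - </tmp/r.py
```

```text
24.7 [ 495.5 -367.6   -4.6] yaw 0.1502 F [-0.27  0.15 -1.77] w 22.6 g 59.3
5 [ 505.  -367.9]
go [0.0117 0.0022 0.0141] -0.0004 rows 1
18 [ 517.8 -365.9]
go [0.028  0.0022 0.0141] -0.0004 rows 1
50 [ 549.5 -361.1]
go [0.068  0.0021 0.0139] -0.0004 rows 2
79 [ 578.1 -356.7]
go [0.1042 0.0021 0.0138] -0.0004 rows 2

(array([ 474.2, -369.5]), array([31.2, 60.2]), 0.152, array([279., 297.])) (array([ 550.4, -319.4]), array([ 98.7, 183.2]), -1.419, array([225., 111.]))
```

View pics/w10.png

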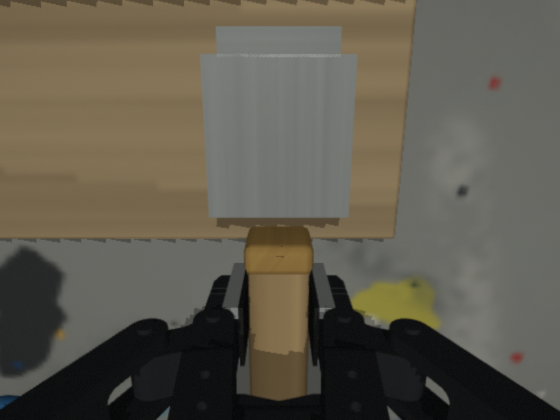

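The blade is over the board, parallel to its side edge, which runs from (394,237) to (414,0). I use that edge as a direct check of the slot's lateral position.

```bash
cat ins.py - >/tmp/r.py <<'E'
s=st();c=cam('wrist',s)
E=(cast(c,[(395,234),(414,3)],.006)-s['position'])@rq(s['ee_rot'])*1000; print('edge in tool',E.round(1))
N=(cast(c,[(150,240),(380,237)],.006)-s['position'])@rq(s['ee_rot'])*1000; print('near',N.round(1))
print('near edge world->rack x', [(RR.T@(p[:2]*1000-O)).round(1) for p in cast(c,[(150,240),(380,237),(395,234),(414,3)],.006)])
E
python3 - </tmp/r.py
```

```text
24.75 [ 495.2 -367.1   -5.2] yaw 0.1505 F [ 0.54  0.04 -1.88] w 22.5 g 59.3
edge in tool [[ 14.5  52.3 -11.5]
 [109.4  51.1 -11.9]]
near [[ 11.4 -60.7 -10.9]
 [ 13.   45.6 -11.5]]
near edge world->rack x [array([-91.1, -17.7]), array([ -89.5, -123.9]), array([ -88. , -130.7]), array([   6.9, -129.5])]
```

Lateral position is right as it stands (51.7 mm against the required 52). Lower and insert.

Request:
move_arm(deltas=[[[0, 0, 0.007, 0, 1], [0, 0, 0.014, 0, 1], [0.01, 0, 0.014, 0, 1], [0.02, 0, 0.014, 0, 1], [0.03, 0, 0.014, 0, 1], [0.04, 0, 0.014, 0, 1], [0.05, 0, 0.014, 0, 1], [0.06, 0, 0.014, 0, 1], [0.068, 0, 0.014, 0, 1], [0.068, 0, 0.014, 0, 1]]])

```text
clock: 25.75
position: [0.5522, -0.3605, -0.0127]
ee_rot: [0.0, 0.997, 0.076, 0.0]
contact_force: [-0.5, -0.1, -0.2]
width: 0.0227
gripper_force: 59.3
```

```bash
sed -i 's/584.8,-274.3/584.5,-272.4/' ins.py; cat ins.py - >/tmp/r.py <<'E'
s=st();plan(-80,np.array([98,-.5]),0,.0249)
E
python3 - </tmp/r.py
```

```text
25.75 [ 552.2 -360.5  -12.7] yaw 0.1516 F [-0.47 -0.15 -0.16] w 22.7 g 59.3
5 [ 504.7 -366. ]
go [-0.0598 -0.0022  0.0039] 0.0003 rows 1
18 [ 517.5 -364. ]
go [-0.0435 -0.0021  0.0039] 0.0003 rows 1
50 [ 549.2 -359.2]
go [-0.0035 -0.0021  0.004 ] 0.0003 rows 1
79 [ 577.8 -354.8]
go [ 0.0327 -0.0021  0.004 ] 0.0003 rows 1
```

Request:
move_arm(deltas=[[[0.01, 0, 0, 0, 1], [0.02, 0, 0, 0, 1], [0.028, 0, 0, 0, 1], [0.031, 0, 0, 0, 1], [0.033, 0, 0, 0, 1], [0.035, 0, 0, 0, 1], [0.035, 0, 0, 0, 1]]])

```text
clock: 26.45
position: [0.578, -0.3563, -0.0129]
ee_rot: [-0.0, 0.997, 0.075, -0.001]
contact_force: [-1.5, -0.5, -0.6]
width: 0.0227
gripper_force: 59.2
```

Request:
move_arm(deltas=[[[0, 0, 0.002, 0, 1], [0, 0, 0.004, 0, 1], [0, 0, 0.005, 0, 1], [0, 0, 0.005, 0, 1]]])

```text
clock: 26.85
position: [0.578, -0.3563, -0.017]
ee_rot: [-0.0, 0.997, 0.075, -0.001]
contact_force: [-2.3, -1.2, -0.4]
width: 0.0227
gripper_force: 59.3
```

Request:
move_arm(deltas=[[[0, 0, 0, 0, 0.3], [0, 0, 0, 0, -0.2], [0, 0, 0, 0, -1], [0, 0, 0, 0, -1], [0, 0, 0, 0, -1], [0, 0, -0.04, 0, -1], [0, 0, -0.08, 0, -1], [0, 0, -0.13, 0, -1], [0, 0, -0.18, 0, -1], [0, 0, -0.23, 0, -1], [0, 0, -0.23, 0, -1], [0, 0, -0.23, 0, -1]]])

```text
clock: 28.05
position: [0.5793, -0.3566, 0.1687]
ee_rot: [0.001, 0.997, 0.075, 0.001]
contact_force: [-0.1, 0.2, -0.0]
width: 0.0853
gripper_force: 0.0
```

```bash
cat seg.py > chk.py
cat >> chk.py <<'E'
# rack check: grips lying on board
sys.argv
exec(open('ins.py').read().split('def blade')[0])
def chk(f):
    s=st(); im,c,s=snap('wrist',f); hsv=cv2.cvtColor(im,cv2.COLOR_BGR2HSV);H,S,V=[hsv[...,i].astype(int) for i in range(3)]
    # collar (darker orange wood) of each grip: front 16 mm
    m=((H>10)&(H<22)&(S>175)&(V>70)).astype(np.uint8); m=cv2.morphologyEx(m,cv2.MORPH_OPEN,np.ones((3,3),np.uint8))
    for b in blobs(m,c,.03,80): print(b,'rack',(RR.T@(b[0]-O)).round(1))
    return im,c,s
E
cat chk.py - >/tmp/r.py <<'E'
im,c,s=chk('w11'); seg(im,c)
a=cv2.cvtColor(cv2.imread('pics/w9.png'),40); print(a[255,280],a[330,280],a[120,530])
E
python3 - </tmp/r.py
```

```text
28.05 [ 579.3 -356.6  168.7] yaw 0.1508 F [-0.12  0.21 -0.05] w 85.3 g 0.0
green [ 608.7 -549.8] [ 33.1 117.9] -1.391 [496. 184.]
[ 19 141 139] [ 18 103 134] [ 19  88 136]
```

```bash
sed -i 's/(S>175)/(S>122)/' chk.py; cat chk.py - >/tmp/r.py <<'E'
im,c,s=chk('w11')
# expected collar px & hsv sample
p=[np.r_[O+RR@[-4,-80],30]/1000, np.r_[O+RR@[-40,-80],30]/1000,np.r_[O+RR@[12,-80],10]/1000]
h=cv2.cvtColor(im,40)
for q in proj(c,p): print(q.round(), h[int(q[1]),int(q[0])] if 0<q[1]<420 else None)
E
python3 - </tmp/r.py
```

```text
28.1 [ 578.4 -356.   166.9] yaw 0.1508 F [-0.48 -0.47 -0.43] w 85.5 g 0.0
(array([ 597.8, -351.8]), array([13.4, 24.2]), -1.42, array([279., 166.])) rack [  1.2 -80.5]
(array([ 666.4, -524.4]), array([ 81.4, 100.3]), -1.369, array([501., 113.])) rack [  43.1 -261.5]
(array([ 638.3, -265.4]), array([ 68.7, 255.6]), -1.417, array([179.,  97.])) rack [54.2 -1.2]
[278. 172.] [ 19 141 137]
[278. 213.] [ 18 102 142]
[278. 150.] [50  9 88]
```

Scraper 3 is home: its collar lies at the mouth, y = -80. Fetching the next one, first a fresh measurement of the remaining two.

Run:
```python
import sys;sys.path.insert(0,'.')
from h import *
go((580,150,225,0))
```

```text
go [ 0.0974 -0.6246 -0.0729] 0.072 rows 11
```

Request:
move_arm(deltas=[[[0.01, -0.06, -0.07, 0, -1], [0.02, -0.12, -0.07, 0, -1], [0.03, -0.18, -0.07, 0, -1], [0.04, -0.24, -0.07, 0.02, -1], [0.05, -0.3, -0.07, 0.04, -1], [0.06, -0.36, -0.07, 0.06, -1], [0.07, -0.42, -0.07, 0.072, -1], [0.08, -0.48, -0.07, 0.072, -1], [0.085, -0.54, -0.07, 0.072, -1], [0.09, -0.59, -0.07, 0.072, -1], [0.097, -0.625, -0.07, 0.072, -1], [0.097, -0.625, -0.07, 0.072, -1]]])

```text
clock: 29.35
position: [0.579, 0.1537, 0.221]
ee_rot: [-0.001, 1.0, 0.002, -0.002]
contact_force: [-0.1, -0.5, -1.3]
width: 0.0853
gripper_force: 0.0
```

Request:
move_arm(deltas=[[[0, 0, 0, 0, -1], [0, 0, 0, 0, -1]]])

```text
clock: 29.55
position: [0.5799, 0.1486, 0.2221]
ee_rot: [0.001, 1.0, -0.0, -0.001]
contact_force: [-0.1, -0.2, -0.9]
width: 0.0853
gripper_force: 0.0
```

```bash
cat seg.py - > /tmp/r.py <<'E'
s=st(); im,c,s=snap('wrist','w12'); seg(im,c)
for z in ((.004),):
    g=cv2.cvtColor(im,6); m=((g>112)&(cv2.cvtColor(im,40)[...,1]<40)).astype(np.uint8); m=cv2.morphologyEx(m,cv2.MORPH_OPEN,np.ones((5,5),np.uint8))
    for b in blobs(m,c,z,800): print('bl',*b)
E
python3 - </tmp/r.py
```

```text
29.55 [579.9 148.6 222.1] yaw -0.0008 F [-0.1  -0.24 -0.93] w 85.3 g 0.0
green [658.2  30.4] [104.3 106.2] -1.492 [394.  91.]
grip [351.1  44.2] [16.8 68.9] -1.473 [368. 365.]
grip [443.4 103.7] [24.4 83.5] -0.094 [320. 294.]
grip [450.6 230.3] [23.6 83.9] 0.055 [205. 288.]
grip [ 566.  -130.9] [  9.6 165.9] 0.215 [556. 184.]
blade4 [475.2 443.9] [44.4 87.8] -0.217 [ 17. 263.]
bl [475.2 447.6] [70.5 71.1] 0.193 [ 22. 262.]
bl [522.6  95.1] [56.5 69.8] -0.103 [328. 222.]
bl [530.9 235.1] [55.8 69.2] 0.042 [200. 215.]
bl [656.7   3.6] [70.7 71.2] -1.5 [426.  92.]
```

Run:
```python
import sys;sys.path.insert(0,'.')
from h import *
go((459.5,102,60,-.1),(459.5,102,-26,-.1))
```

```text
go [-0.1503  0.0579  0.2033] 0.0471 rows 5
go [-0.1502  0.0578  0.3108] 0.0471 rows 6
```

Request:
move_arm(deltas=[[[-0.04, 0.02, 0.04, 0.02, -1], [-0.08, 0.04, 0.08, 0.047, -1], [-0.12, 0.058, 0.12, 0.047, -1], [-0.15, 0.058, 0.16, 0.047, -1], [-0.15, 0.058, 0.2, 0.047, -1], [-0.15, 0.058, 0.22, 0.047, -1], [-0.15, 0.058, 0.25, 0.047, -1], [-0.15, 0.058, 0.28, 0.047, -1], [-0.15, 0.058, 0.3, 0.047, -1], [-0.15, 0.058, 0.311, 0.047, -1], [-0.15, 0.058, 0.311, 0.047, -1], [-0.15, 0.058, 0.311, 0.047, -1]]], squeeze=60)

```text
clock: 30.8
position: [0.4609, 0.1028, -0.0251]
ee_rot: [0.0, 0.999, -0.05, 0.0]
contact_force: [0.0, 0.1, 0.3]
width: 0.0857
gripper_force: 0.0
```

Request:
move_arm(deltas=[[[0, 0, 0, 0, 0], [0, 0, 0, 0, 0.4], [0, 0, 0, 0, 1], [0, 0, 0, 0, 1], [0, 0, 0, 0, 1], [0, 0, 0, 0, 1], [0, 0, 0, 0, 1], [0, 0, 0, 0, 1], [0, 0, 0, 0, 1]]])

```text
clock: 31.7
position: [0.4607, 0.1033, -0.025]
ee_rot: [-0.0, 0.999, -0.049, 0.0]
contact_force: [-0.1, -0.6, 6.9]
width: 0.0226
gripper_force: 60.6
```

Request:
move_arm(deltas=[[[0, 0, -0.02, 0, 1], [0, 0, -0.04, 0, 1], [0, 0, -0.06, 0, 1], [0, 0, -0.08, 0, 1], [0, 0, -0.08, 0, 1], [0, 0, -0.08, 0, 1], [0, 0, -0.08, 0, 1]]])

```text
clock: 32.4
position: [0.4594, 0.1032, 0.0375]
ee_rot: [0.0, 0.999, -0.049, -0.001]
contact_force: [-0.1, -0.2, -0.2]
width: 0.0227
gripper_force: 59.7
```

```bash
cat > held.py <<'E'
exec(open('ins.py').read())
def held(f,und):
    """held blade from edges: widths (droop), centreline, tip"""
    s=st(); im,c,s=snap('wrist',f); R=rq(s['ee_rot']); z=s['position'][2]+und+.004
    g=cv2.GaussianBlur(cv2.cvtColor(im,6),(3,3),0).astype(float); d=np.abs(cv2.Sobel(g,6,1,0)); dv=np.abs(cv2.Sobel(g,6,0,1))
    mid=[]
    for r in range(80,205,12):
        l=185+d[r,185:230].argmax(); q=330+d[r,330:375].argmax()
        L=(cast(c,[(l,r),(q,r)],z)-s['position'])@R*1000; mid.append((L[:,0].mean(),L[:,1].mean(),np.ptp(L[:,1])))
    m=np.array(mid); k=np.polyfit(m[:,0],m[:,1],1); e=dv[8:42,250:310].mean(1); t=8+e.argmax()
    T=((cast(c,[(280,t)],z)-s['position'])@R*1000)[0]; T[1]=np.polyval(k,T[0])
    print('widths',m[:,2].round(1),'dir',k[0].round(3),'tip',T.round(1),'row',t,e.round()[::2]); return T,np.arctan(k[0])
E
cat held.py - >/tmp/r.py <<'E'
T,a=held('w13',.025); plan(0,T,a,.025)
E
python3 - </tmp/r.py
```

```text
32.4 [459.4 103.2  37.5] yaw -0.0984 F [-0.07 -0.2  -0.21] w 22.7 g 59.7
widths [56.3 56.1 56.2 56.3 56.5 56.2 56.4 56.1 56.7 56.4 56.6] dir 0.011 tip [ 98.5  -0.2 -29.2] row 25 [ 0.  1.  1.  1.  1.  1.  0.  2. 41. 25.  2.  1.  3.  3.  3.  2.  5.]
5 [ 492.3 -287.7]
go [0.0891 0.4822 0.0668] -0.1243 rows 8
18 [ 505.1 -285.7]
go [0.1049 0.4782 0.0668] -0.1243 rows 8
50 [ 536.8 -280.9]
go [0.1436 0.4683 0.0667] -0.1243 rows 8
79 [ 565.5 -276.6]
go [0.1788 0.4593 0.0666] -0.1243 rows 8
```

Request:
move_arm(deltas=[[[0.01, 0.06, 0, 0, 1], [0.02, 0.12, 0, -0.02, 1], [0.03, 0.18, 0, -0.04, 1], [0.04, 0.24, 0, -0.06, 1], [0.05, 0.3, 0, -0.08, 1], [0.06, 0.36, 0, -0.1, 1], [0.07, 0.42, 0, -0.124, 1], [0.077, 0.485, 0, -0.124, 1], [0.077, 0.485, 0, -0.124, 1], [0.077, 0.485, 0, -0.124, 1], [0.077, 0.485, 0.02, -0.124, 1], [0.077, 0.485, 0.045, -0.124, 1]]])

```text
clock: 33.65
position: [0.4834, -0.2873, 0.0022]
ee_rot: [-0.0, 0.997, 0.081, 0.0]
contact_force: [0.6, 0.6, -1.0]
width: 0.0224
gripper_force: 59.9
```

Request:
move_arm(deltas=[[[0, 0, 0, 0, 1], [0, 0, 0, 0, 1]]])

```text
clock: 33.85
position: [0.4829, -0.2871, 0.0021]
ee_rot: [-0.001, 0.997, 0.081, -0.001]
contact_force: [0.1, 0.3, -0.9]
width: 0.0226
gripper_force: 59.8
```

```bash
cat held.py - >/tmp/r.py <<'E'
T,a=held('w14',.025); plan(0,T,a,.025)
E
python3 - </tmp/r.py
```

```text
33.85 [ 482.9 -287.1    2.1] yaw 0.1627 F [ 0.11  0.33 -0.87] w 22.6 g 59.8
widths [56.  48.  56.2 56.7 51.2 46.  56.4 52.7 56.3 56.4 56.6] dir 0.008 tip [ 98.8  -1.4 -29.1] row 25 [36.  8.  0.  2.  1.  1.  4.  3. 38. 27.  2.  1.  4.  2.  2.  1.  5.]
5 [ 492.1 -288.7]
go [0.0103 0.0028 0.0235] 0.0015 rows 1
18 [ 505.  -286.8]
go [0.0265 0.003  0.0235] 0.0015 rows 1
50 [ 536.6 -282. ]
go [0.0665 0.0035 0.0235] 0.0015 rows 2
79 [ 565.3 -277.6]
go [0.1028 0.0039 0.0235] 0.0015 rows 2
```

Request:
move_arm(deltas=[[[0, 0.001, 0.012, 0, 1], [0, 0.001, 0.022, 0, 1], [0, 0.001, 0.022, 0, 1], [0.01, 0.001, 0.022, 0, 1], [0.02, 0.001, 0.022, 0, 1], [0.03, 0.001, 0.022, 0, 1], [0.04, 0.002, 0.022, 0, 1], [0.05, 0.002, 0.022, 0, 1], [0.06, 0.002, 0.022, 0, 1], [0.066, 0.002, 0.022, 0, 1], [0.066, 0.002, 0.022, 0, 1]]])

```text
clock: 35.0
position: [0.5367, -0.2819, -0.0152]
ee_rot: [0.0, 0.997, 0.081, 0.0]
contact_force: [-1.0, 0.4, -1.3]
width: 0.0227
gripper_force: 59.8
```

Request:
move_arm(deltas=[[[0.01, 0, 0, 0, 1], [0.02, 0, 0, 0, 1], [0.029, 0, 0, 0, 1], [0.033, 0, 0, 0, 1], [0.036, 0, 0, 0, 1], [0.038, 0, 0, 0, 1], [0.038, 0, 0.003, 0, 1], [0.038, 0, 0.004, 0, 1], [0.038, 0, 0.004, 0, 1]]])

```text
clock: 35.9
position: [0.5655, -0.277, -0.0186]
ee_rot: [-0.0, 0.997, 0.08, -0.0]
contact_force: [-1.3, -0.1, -0.6]
width: 0.0223
gripper_force: 59.8
```

```bash
cat ins.py - >/tmp/r.py <<'E'
s=st(); p=RR.T@(s['position'][:2]*1000-O); print('TCP in rack',p)
E
python3 - </tmp/r.py
```

```text
35.9 [ 565.5 -277.   -18.6] yaw 0.161 F [-1.32 -0.09 -0.55] w 22.3 g 59.8
TCP in rack [-19.43641505  -1.71712315]
```

Request:
move_arm(deltas=[[[0, 0, 0, 0, 0.3], [0, 0, 0, 0, -0.2], [0, 0, 0, 0, -1], [0, 0, 0, 0, -1], [0, 0, 0, 0, -1], [0, 0, -0.04, 0, -1], [0, 0, -0.08, 0, -1], [0, 0, -0.13, 0, -1], [0, 0, -0.18, 0, -1], [0, 0, -0.23, 0, -1], [0, 0, -0.23, 0, -1], [0, 0, -0.23, 0, -1]]])

```text
clock: 37.1
position: [0.5663, -0.2774, 0.167]
ee_rot: [0.001, 0.997, 0.081, 0.001]
contact_force: [-0.5, 0.6, -0.2]
width: 0.0857
gripper_force: 0.0
```

```bash
cat chk.py - >/tmp/r.py <<'E'
im,c,s=chk('w15'); go((580,230,225,0))
E
python3 - </tmp/r.py
```

```text
37.1 [ 566.3 -277.4  167. ] yaw 0.1613 F [-0.53  0.62 -0.23] w 85.7 g 0.0
(array([ 597. , -350.7]), array([13.5, 26.4]), -1.41, array([372., 168.])) rack [  0.6 -79.3]
(array([ 585.1, -272.6]), array([13.4, 24.2]), -1.41, array([278., 167.])) rack [ 0.6 -0.3]
(array([ 656.3, -479.6]), array([23.1, 83.8]), 0.372, array([549., 121.])) rack [  39.8 -215.6]
(array([ 638.2, -265.2]), array([ 68.9, 255.3]), -1.418, array([279.,  97.])) rack [54.2 -1. ]
(array([648.1, -64.6]), array([ 6. , 20.1]), -1.239, array([21., 43.])) rack [ 94.1 195.9]
go [ 0.1197 -0.6224 -0.0744] 0.077 rows 11
```

Both are home, with collars level at x ≈ 0.6. Now scraper 1.

Request:
move_arm(deltas=[[[0.01, -0.06, -0.07, 0, -1], [0.02, -0.12, -0.07, 0, -1], [0.03, -0.18, -0.07, 0, -1], [0.045, -0.24, -0.07, 0.02, -1], [0.06, -0.3, -0.07, 0.04, -1], [0.07, -0.36, -0.07, 0.06, -1], [0.08, -0.42, -0.07, 0.077, -1], [0.09, -0.48, -0.07, 0.077, -1], [0.1, -0.54, -0.07, 0.077, -1], [0.11, -0.59, -0.07, 0.077, -1], [0.12, -0.622, -0.07, 0.077, -1], [0.12, -0.622, -0.07, 0.077, -1]]])

```text
clock: 38.35
position: [0.5796, 0.2333, 0.2188]
ee_rot: [-0.0, 1.0, 0.002, -0.002]
contact_force: [0.2, -0.1, 0.2]
width: 0.0853
gripper_force: 0.0
```

Request:
move_arm(deltas=[[[0, 0, 0, 0, -1], [0, 0, 0, 0, -1], [0, 0, 0, 0, -1]]])

```text
clock: 38.65
position: [0.5806, 0.228, 0.2212]
ee_rot: [0.0, 1.0, -0.001, -0.0]
contact_force: [-0.7, 0.6, 0.2]
width: 0.0855
gripper_force: 0.0
```

```bash
cat seg.py - > /tmp/r.py <<'E'
s=st(); im,c,s=snap('wrist','w16'); seg(im,c)
g=cv2.cvtColor(im,6); m=((g>112)&(cv2.cvtColor(im,40)[...,1]<40)).astype(np.uint8); m=cv2.morphologyEx(m,cv2.MORPH_OPEN,np.ones((5,5),np.uint8))
for b in blobs(m,c,.004,800): print('bl',*b)
go((466.5,231,60,.056),(466.5,231,-26,.056))
E
python3 - </tmp/r.py
```

```text
38.65 [580.6 228.  221.2] yaw -0.0017 F [-0.65  0.56  0.16] w 85.5 g 0.0
green [658.2  31.1] [104.3 108.6] -1.489 [475.  92.]
grip [450.9 230.8] [23.9 84.1] 0.03 [278. 289.]
lid72 [506.6 394.2] [56.4 56.6] -1.363 [104. 264.]
lid72 [656.2  28. ] [55.8 56.2] 0.064 [520.  89.]
blade4 [475.4 429. ] [68.3 68.5] -1.363 [104. 264.]
bl [475.1 429.3] [71.9 72.2] 0.191 [101. 261.]
bl [530.6 234.7] [57.2 69.9] 0.04 [273. 216.]
bl [592.5  59.2] [ 51.2 141.3] 1.028 [434. 154.]
bl [656.6 -14.9] [70.8 71.7] -1.503 [523.  94.]
go [-0.1427 -0.0035  0.2018] -0.0276 rows 4
go [-0.1426 -0.0036  0.3093] -0.0276 rows 6
```

Request:
move_arm(deltas=[[[-0.04, -0.004, 0.04, -0.024, -1], [-0.08, -0.004, 0.08, -0.024, -1], [-0.12, -0.004, 0.12, -0.024, -1], [-0.142, -0.004, 0.16, -0.024, -1], [-0.142, -0.004, 0.2, -0.024, -1], [-0.142, -0.004, 0.22, -0.024, -1], [-0.142, -0.004, 0.25, -0.024, -1], [-0.142, -0.004, 0.28, -0.024, -1], [-0.142, -0.004, 0.3, -0.024, -1], [-0.142, -0.004, 0.309, -0.024, -1], [-0.142, -0.004, 0.309, -0.024, -1], [-0.142, -0.004, 0.309, -0.024, -1]]], squeeze=60)

```text
clock: 39.9
position: [0.4679, 0.2325, -0.0249]
ee_rot: [-0.0, 1.0, 0.025, 0.001]
contact_force: [-0.4, -0.0, -0.2]
width: 0.0858
gripper_force: 0.0
```

Request:
move_arm(deltas=[[[0, 0, 0, 0, 0], [0, 0, 0, 0, 0.4], [0, 0, 0, 0, 1], [0, 0, 0, 0, 1], [0, 0, 0, 0, 1], [0, 0, 0, 0, 1], [0, 0, 0, 0, 1], [0, 0, 0, 0, 1], [0, 0, 0, 0, 1]]])

```text
clock: 40.8
position: [0.4675, 0.2328, -0.025]
ee_rot: [-0.0, 1.0, 0.025, 0.0]
contact_force: [-0.6, -0.2, 5.2]
width: 0.0226
gripper_force: 60.4
```

Request:
move_arm(deltas=[[[0, 0, -0.02, 0, 1], [0, 0, -0.04, 0, 1], [0, 0, -0.06, 0, 1], [0, 0, -0.08, 0, 1], [0, 0, -0.08, 0, 1], [0, 0, -0.08, 0, 1], [0, 0, -0.08, 0, 1]]])

```text
clock: 41.5
position: [0.4662, 0.2323, 0.0374]
ee_rot: [0.0, 1.0, 0.025, -0.001]
contact_force: [-0.2, -0.2, -1.1]
width: 0.0228
gripper_force: 59.5
```

```bash
cat held.py - >/tmp/r.py <<'E'
T,a=held('w17',.025); plan(80,T,a,.025)
E
python3 - </tmp/r.py
```

```text
41.5 [466.2 232.3  37.4] yaw 0.0503 F [-0.21 -0.18 -1.1 ] w 22.8 g 59.5
widths [56.3 56.1 56.2 56.3 56.5 56.2 56.4 56.1 56.6 56.4 56.5] dir 0.011 tip [ 99.3  -0.2 -29.2] row 23 [ 0.  1.  2. 10. 17. 17. 12. 79. 67.  2.  0.  3.  3.  2.  1.  5.  4.]
5 [ 479.5 -208.7]
go [-0.0109  0.5514  0.067 ] -0.0534 rows 9
18 [ 492.3 -206.8]
go [0.0053 0.5498 0.067 ] -0.0534 rows 9
50 [ 523.9 -202. ]
go [0.045  0.5457 0.0669] -0.0534 rows 9
79 [ 552.6 -197.6]
go [0.0811 0.5421 0.0668] -0.0534 rows 9
```

Request:
move_arm(deltas=[[[0, 0.055, 0, 0, 1], [0, 0.11, 0, -0.01, 1], [-0.005, 0.165, 0, -0.02, 1], [-0.01, 0.22, 0, -0.03, 1], [-0.015, 0.275, 0, -0.04, 1], [-0.02, 0.33, 0, -0.053, 1], [-0.023, 0.385, 0, -0.053, 1], [-0.023, 0.44, 0, -0.053, 1], [-0.023, 0.5, 0, -0.053, 1], [-0.023, 0.552, 0, -0.053, 1], [-0.023, 0.552, 0.0, -0.053, 1], [-0.023, 0.552, 0.02, -0.053, 1]]])

```text
clock: 42.75
position: [0.472, -0.2113, 0.0229]
ee_rot: [0.001, 0.997, 0.079, 0.001]
contact_force: [-0.4, 0.2, -1.3]
width: 0.0226
gripper_force: 59.7
```

Request:
move_arm(deltas=[[[0, 0, 0.02, 0, 1], [0, 0, 0.03, 0, 1], [0, 0, 0.03, 0, 1]]])

```text
clock: 43.05
position: [0.4695, -0.208, -0.0031]
ee_rot: [-0.001, 0.997, 0.081, -0.002]
contact_force: [0.2, 0.3, -1.9]
width: 0.0227
gripper_force: 59.7
```

```bash
cat held.py - >/tmp/r.py <<'E'
s=st();plan(80,np.array([99,-.2]),.011,.025)
E
python3 - </tmp/r.py
```

```text
43.05 [ 469.5 -208.    -3.1] yaw 0.1617 F [ 0.18  0.29 -1.86] w 22.7 g 59.7
5 [ 479.7 -208.7]
go [0.0125 0.003  0.0161] -0.0001 rows 1
18 [ 492.6 -206.8]
go [0.0287 0.0032 0.0161] -0.0001 rows 1
50 [ 524.2 -202. ]
go [0.0687 0.0036 0.016 ] -0.0001 rows 2
79 [ 552.9 -197.6]
go [0.105  0.004  0.0158] -0.0001 rows 2
```

Request:
move_arm(deltas=[[[0, 0.0025, 0.008, 0, 1], [0, 0.0025, 0.015, 0, 1], [0, 0.0025, 0.015, 0, 1], [0.01, 0.0025, 0.015, 0, 1], [0.02, 0.003, 0.015, 0, 1], [0.03, 0.003, 0.015, 0, 1], [0.04, 0.003, 0.015, 0, 1], [0.05, 0.003, 0.015, 0, 1], [0.06, 0.003, 0.015, 0, 1], [0.068, 0.003, 0.015, 0, 1], [0.068, 0.003, 0.015, 0, 1]]])

```text
clock: 44.15
position: [0.5263, -0.203, -0.0135]
ee_rot: [0.0, 0.997, 0.081, 0.0]
contact_force: [0.0, 0.6, -1.5]
width: 0.0227
gripper_force: 59.7
```

Request:
move_arm(deltas=[[[0.01, 0, 0, 0, 1], [0.02, 0, 0, 0, 1], [0.029, 0, 0, 0, 1], [0.033, 0, 0, 0, 1], [0.036, 0, 0, 0, 1], [0.038, 0, 0, 0, 1], [0.038, 0, 0.003, 0, 1], [0.038, 0, 0.004, 0, 1], [0.038, 0, 0.004, 0, 1]]])

```text
clock: 45.05
position: [0.5527, -0.1978, -0.0172]
ee_rot: [-0.001, 0.997, 0.081, -0.002]
contact_force: [-4.7, -0.0, 0.0]
width: 0.023
gripper_force: 59.9
```

```bash
cat ins.py - >/tmp/r.py <<'E'
s=st(); p=RR.T@(s['position'][:2]*1000-O); print('TCP in rack',p)
E
python3 - </tmp/r.py
```

```text
45.05 [ 552.7 -197.8  -17.2] yaw 0.1616 F [-4.72 -0.01  0.01] w 23.0 g 59.9
TCP in rack [-20.18295556  78.54532976]
```

Touching the back wall (-4.7 N) with the tip at 79 mm. Release, lift and check everything.

Request:
move_arm(deltas=[[[0, 0, 0, 0, 0.3], [0, 0, 0, 0, -0.2], [0, 0, 0, 0, -1], [0, 0, 0, 0, -1], [0, 0, 0, 0, -1], [0, 0, -0.04, 0, -1], [0, 0, -0.08, 0, -1], [0, 0, -0.13, 0, -1], [0, 0, -0.18, 0, -1], [0, 0, -0.23, 0, -1], [0, 0, -0.25, 0, -1], [0, 0, -0.25, 0, -1]]])

```text
clock: 46.25
position: [0.5569, -0.1989, 0.1867]
ee_rot: [0.002, 0.997, 0.081, 0.003]
contact_force: [0.2, 0.0, 0.0]
width: 0.0848
gripper_force: 0.0
```

```bash
cat chk.py - >/tmp/r.py <<'E'
im,c,s=chk('w18')
im,c,s=snap('top','t18');hsv=cv2.cvtColor(im,40);H,S,V=[hsv[...,i].astype(int) for i in range(3)]
for b in blobs((S<40)&(V>185),c,.077,100):
    if 40<b[1][0]<b[1][1]<70: print('lid77',*b)
E
python3 - </tmp/r.py
```

```text
46.25 [ 556.9 -198.9  186.7] yaw 0.1613 F [0.24 0.03 0.04] w 84.8 g 0.0
(array([ 596.6, -349. ]), array([13.4, 30. ]), -1.409, array([453., 168.])) rack [  0.4 -77.5]
(array([ 584.9, -271.8]), array([13.4, 26.1]), -1.41, array([364., 168.])) rack [0.5 0.5]
(array([ 573.1, -193.1]), array([13.4, 24. ]), -1.41, array([276., 167.])) rack [ 0.7 80.1]
(array([ 638.1, -264.9]), array([ 68.8, 255.6]), -1.419, array([371., 103.])) rack [54.1 -0.6]
(array([647.4, -57.3]), array([ 5.8, 19.7]), -1.232, array([125.,  51.])) rack [ 94.5 203.2]
lid77 [507.8 388. ] [55.1 55.8] 0.204 [152. 232.]
lid77 [654.4  28.2] [56.6 57.1] -1.513 [273. 182.]
lid77 [832.9 371.5] [50.6 56.2] -0.111 [162. 127.]
lid77 [860.3 240.5] [54.8 55.4] -0.768 [204. 118.]
```

```bash
python3 -c "
from rig import manip
print(manip.sign_off())"
```

```text
the job is handed in; nothing more can be done
None
```

I handed the job in at about 46 s: the heavier tin (tin_a, about 5.4 N) is upright in the green tray, the lighter (tin_b, about 2.1 N) is upright in the orange tray, and all three scrapers are home in their own slots; the last camera check agreed, but no verdict came back.

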